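Set the infuser cups and open the tea caddy

ROBOT

A 7-joint arm with a two-finger parallel gripper is mounted at the origin on the work surface. World frame = base frame: x ahead of the robot, y to its left, z up, the work surface at z = 0. Lengths are in m, angles in rad, forces in N, time in s.
With the tool pointing down it reaches from about 0.425 to 0.875 m from the base axis. Payload 8.4 kg.
Tool frame: the origin (TCP) lies midway between the tips of the shut fingers; the grasp point (between the pads) lies 19 mm behind it; z points along the fingers, y is the direction in which the jaws open and shut (so a half turn about z gives the same grasp; the last joint's range is limited). The gripper opens to 87 mm and grips with 3 to 60 N. Pads are 19 mm wide; open, the fingers measure 117 mm over their backs; the gripper's body (75 mm by 190 mm) begins 51 mm behind the grasp point.
Start: joints at [1.147, 0.333, 0.04, 1.465, -0.013, 1.343, -0.059], TCP at [0.207, -0.616, 0.195] pointing down, gripper open.
Joint ranges: [-2.58, 2.58], [-0.38, 2.09], [-1.3, 1.39], [0.25, 2.4], [-1.5, 4.64], [0.08, 2.09], [-2.65, 2.65]. Speed limits (rad/s): [2.22, 2.22, 2.79, 2.79, 3.14, 3.14, 3.14].

INTERFACE

Orientations are given as a rotation vector (axis times angle).
In Python, from plant import sense, camera, camera_info, finish_job, trace gives the robot as it stands.
- The arm moves only by the tool play_rows, never from a script. Its argument "moves" is a list of rows, each a list of 4 numbers: the shift along the tool's x, y, z in m, then the turn about the tool's z in degrees. In form: [[dx, dy, dz, yaw], ...]. A call has 1 to 8 rows; each row is the pose to reach, as a shift and turn from the pose commanded when the call began, along the tool's axes at that moment; what a row does not reach only later rows make up. A row lasts 1/12 s, in which the tool goes at most 41.7 mm and 7.16 degrees, less where a joint would pass 70% of its speed; a pose out of reach is approached as far as the arm can. A call with a gripper value outside its range is refused whole. "jaw" is the finger opening in m, from 0 to 0.087, set as the call begins (left out, the last holds). The fingers move at their own pace and stop on an object; "squeeze" is the grip in N (left out, the last holds). Time passes only in rows, so rows that repeat a pose let the fingers close. It gives the time, the measured TCP pose, the force and the opening at its end, in the units of the state.
- sense(): the state, without advancing time (a new reading comes with each control period).
- camera(name): name is "side" or "top" or "wrist"; returns the picture (420x560x3 uint8, red, green, blue); there is no depth.
- camera_info(name): a dict with "intrinsics" (3x3 intrinsics, pixels), "eye" and "attitude" of the camera in the world. Camera axes: x right, y up, looking along -z (the intrinsics and any distortion apply to the point x, -y, -z); pixel columns grow to the right and rows downward; lengths in m; the calibration is good to about 2 mm. A picture is of the moment at which its call begins: read the wrist's pose just before it. camera_info takes no time and is no camera call; for the wrist camera it gives the pose at the moment of the call.
- finish_job(): hands the job in, once; it reports no verdict.
Trained networks look in the newest picture that a camera, given by its name, has taken for a name from the list of things; names that differ only in an ending like _2 or _b are one class to them, and where a whole thing is asked for, a point or a joint stands for the part that bears it (a point fixed in the world has none). Each returns a list of dicts, best first, with "p" (0 to 1); they miss things now and then, are a little off and sometimes report something else, mostly with a low value. They report only what shows in the picture. A call takes as long as a camera call. They do not tell look-alikes from the thing itself.
- trace(camera, query): "region" (420x560 bool, what is visible of it) and "centre" ([column, row] in pixels, amid what is visible of it).
The state is a dict: "clock": time; "q": joint angles; "joint_velocities": joint speeds; "tau": joint torques, N m; "ee_pos": TCP position; "eef_rot": TCP orientation; "ft_force": force on the tool from outside, world axes, zero at the start; "ft_torque": the same for the moment, N m; "gripper_width": opening from 0.0 (shut) to 1.0 (fully open).
Only numpy, scipy, OpenCV 4.12 (cv2) and the standard library are available. Lean on these libraries where they do the work, as an engineer would, in place of code of your own. Each camera call takes 0.05 s, during which the arm holds its last target.

TASK

Get the tea ready for portioning: first stand the two loose steel infuser cups upright in the two empty wells of the pine stand, one cup to a well, all the way down. Then take the cap off the red-banded tea caddy: it is a twist-lock cap that comes free one way only and nobody remembers which, so find out by trying, and lift it off once it is unlocked. Finish still holding the cap in the air, off to one side of the caddy so that the mouth is free, and a good hand's breadth above the rim; leave the cup already in the stand, the teapot, the saucers, the coaster box and the scoop where they are.

Things in the scene. Friction and masses are not known exactly. Their poses are not given: they have to be found in the camera images.
- cup_a_mid (a point): centre (half-way up, 30 mm above its foot) of a loose steel infuser cup, an upright cylinder 40 mm in diameter (a 41 mm lip) and 60 mm high, about 70 g, standing on the table to the robot's left; z up its axis
- cup_b_mid (a point): centre of the second loose cup, the same as cup_a, also on the table to the robot's left
- cup_c_mid (a point): centre of a third, equal cup that already stands in the third well of the stand; it is to stay there
- stand_hole0 (a point): mouth centre of the other end well, which holds cup_c
- stand_hole1 (a point): mouth centre of the middle well, also empty; otherwise as stand_hole2. Axes: y along the row of wells, z up
- stand_hole2 (a point): mouth centre, on the stand's top face 35 mm above the table, of an empty end well of the pine stand (fixed block 80 x 204 x 35 mm, three wells in a row along its y, 62 mm apart). Each well is round, 44 mm in diameter, 20 mm deep, flat-floored; a cup all the way down stands 40 mm out of it, its centre 10 mm above this point. z up
- caddy: the steel tea caddy with the red band, 90 mm in diameter and 130 mm high; it is held fast in a square pine socket (112 x 112 mm, 30 mm high) screwed to the table, so it neither turns nor lifts. Origin on its axis at table level, z up
- mouth (a point): centre of the caddy's rim, on its axis, 130 mm above the table, where the cap sits. Bayonet lock inside: one way the cap turns only 0.1 to 0.3 rad to a stop; the other way it turns freely, can be lifted straight off after 0.8 to 1.0 rad, until a second stop at 1.4 to 1.6 rad. Pressed against a stop it binds: ease back before lifting. The freeing direction (clockwise or not, from above) varies, unseen
- cap_mid (a point): centre of the grip of the caddy's twist-lock cap: a fluted upright cylinder 54 mm in diameter, 34 mm high, on the rim, its top 164 mm above the table; about 120 g. A plug with two lugs reaches 18 mm below the rim into the mouth (2 mm of axial play while locked). Gripped lightly and turned on against a stop, it slips between the fingers. z up its axis
- green_caddy: a like caddy with a green band, fixed, 164 mm high with its cap, which stays shut. Origin on its axis at table level
- teapot: brown glass teapot, loose, about 200 mm from spout to handle and 126 mm high, on the slatted pine shelf board (50 mm high) along the far edge of the table; origin under its centre
- saucers: loose stack of white saucers, 144 mm in diameter and 46 mm high, on the shelf board; origin under its centre
- coaster_box: loose round plastic coaster box, 114 mm in diameter and 62 mm high, on the table to the robot's right, near the robot; origin under its centre
- scoop: loose wooden tea scoop, 135 mm long and 16 mm high, lying on the shelf board; origin under its middle, x towards its bowl
Not all that is in view belongs to the job. Leave any blue or purple look-alike of the green_caddy alone. What is shaped like the part that bears cap_mid but purple is not meant.

How it is judged:
On the way, in this order (a step that is already met when the one before it is completed fails the run):
1. one loose cup stands all the way down in an empty well, let go (((horizontal distance between cup_a_mid and stand_hole1 below 0.006 m and z of cup_a_mid in the frame of stand_hole1 below 0.015 m and angle between cup_a_mid's own z axis and vertical below 0.12 rad and contact force between cup_a and the fingers below 0.2 N) or (horizontal distance between cup_a_mid and stand_hole2 below 0.006 m and z of cup_a_mid in the frame of stand_hole2 below 0.015 m and angle between cup_a_mid's own z axis and vertical below 0.12 rad and contact force between cup_a and the fingers below 0.2 N) or (horizontal distance between cup_b_mid and stand_hole1 below 0.006 m and z of cup_b_mid in the frame of stand_hole1 below 0.015 m and angle between cup_b_mid's own z axis and vertical below 0.12 rad and contact force between cup_b and the fingers below 0.2 N) or (horizontal distance between cup_b_mid and stand_hole2 below 0.006 m and z of cup_b_mid in the frame of stand_hole2 below 0.015 m and angle between cup_b_mid's own z axis and vertical below 0.12 rad and contact force between cup_b and the fingers below 0.2 N))), for 0.1 s.
2. both loose cups stand all the way down, one to a well, let go, and the cap still sits locked on the caddy ((((horizontal distance between cup_a_mid and stand_hole2 below 0.006 m and z of cup_a_mid in the frame of stand_hole2 below 0.015 m and angle between cup_a_mid's own z axis and vertical below 0.12 rad and contact force between cup_a and the fingers below 0.2 N) and (horizontal distance between cup_b_mid and stand_hole1 below 0.006 m and z of cup_b_mid in the frame of stand_hole1 below 0.015 m and angle between cup_b_mid's own z axis and vertical below 0.12 rad and contact force between cup_b and the fingers below 0.2 N)) or ((horizontal distance between cup_a_mid and stand_hole1 below 0.006 m and z of cup_a_mid in the frame of stand_hole1 below 0.015 m and angle between cup_a_mid's own z axis and vertical below 0.12 rad and contact force between cup_a and the fingers below 0.2 N) and (horizontal distance between cup_b_mid and stand_hole2 below 0.006 m and z of cup_b_mid in the frame of stand_hole2 below 0.015 m and angle between cup_b_mid's own z axis and vertical below 0.12 rad and contact force between cup_b and the fingers below 0.2 N))) and angle between the x axis of cap_mid and the x axis of caddy, either way round below 0.5 rad and z of cap_mid in the frame of mouth below 0.022 m), for 0.1 s.
3. the cap is turned by more than 0.6 rad (34 degrees) the way that frees it, while still on the rim (angle between the x axis of cap_mid and the x axis of caddy, either way round above 0.6 rad and z of cap_mid in the frame of mouth below 0.03 m and horizontal distance between cap_mid and mouth below 0.01 m), for 0.1 s.
At the end, for the whole second after the job is handed in: All three cups upright (0.12 rad) and all the way down (5 mm) in their wells, not touched by the fingers; the cap held still between the fingers, touching nothing else, its centre at least 70 mm above the rim and 60 mm to the side of the caddy's axis ((((horizontal distance between cup_a_mid and stand_hole2 below 0.006 m and z of cup_a_mid in the frame of stand_hole2 below 0.015 m and angle between cup_a_mid's own z axis and vertical below 0.12 rad and contact force between cup_a and the fingers below 0.2 N) and (horizontal distance between cup_b_mid and stand_hole1 below 0.006 m and z of cup_b_mid in the frame of stand_hole1 below 0.015 m and angle between cup_b_mid's own z axis and vertical below 0.12 rad and contact force between cup_b and the fingers below 0.2 N)) or ((horizontal distance between cup_a_mid and stand_hole1 below 0.006 m and z of cup_a_mid in the frame of stand_hole1 below 0.015 m and angle between cup_a_mid's own z axis and vertical below 0.12 rad and contact force between cup_a and the fingers below 0.2 N) and (horizontal distance between cup_b_mid and stand_hole2 below 0.006 m and z of cup_b_mid in the frame of stand_hole2 below 0.015 m and angle between cup_b_mid's own z axis and vertical below 0.12 rad and contact force between cup_b and the fingers below 0.2 N))) and horizontal distance between cup_c_mid and stand_hole0 below 0.006 m and z of cup_c_mid in the frame of stand_hole0 below 0.015 m and angle between cup_c_mid's own z axis and vertical below 0.12 rad and contact force between cup_c and the fingers below 0.2 N and z of cap_mid in the frame of mouth above 0.07 m and horizontal distance between cap_mid and mouth above 0.06 m and contact force between the fingers and cap above 1 N and contact force between cap and green_caddy below 0.2 N and linear speed of each of cup_a, cup_b, cup_c, cap below 0.03 m/s); the arm keeps its last pose, push and grip.
It fails at once if the teapot is pushed more than 25 mm from its place (distance of teapot from where it was at the start of the episode above 0.025 m).
It fails at once if the stack of saucers is pushed more than 25 mm from its place (distance of saucers from where it was at the start of the episode above 0.025 m).
It fails at once if the coaster box is pushed more than 25 mm from its place (distance of coaster_box from where it was at the start of the episode above 0.025 m).
It fails at once if the scoop is pushed more than 25 mm from its place (distance of scoop from where it was at the start of the episode above 0.025 m).
It fails at once if the cup already in the stand is taken out (distance of cup_c_mid from where it was at the start of the episode above 0.02 m).
It also fails if it takes over 61 s, if anything falls off the work surface, if the arm or the gripper's body presses on something with over 40 N, if the wrist force passes 120 N, or if a joint passes its speed limit or range.

## Working session

There is one attempt and no reset: what is moved stays moved. The work goes in short steps, Python scripts to look and compute and a tool call to move; the robot and the scene stay as the last step left them, time stands still between calls to the robot, and variables do not carry over. Pictures are saved under pics/ and viewed, and the job is handed in when it is done.

Besides the shell and the picture viewer there is one more tool, called in YAML: its name, and indented under it one key for each argument. play_rows: Moves the arm, as the interface text tells. Its arguments: {"type":"object","properties":{"moves":{"type":"array"},"jaw":{"type":"number"},"squeeze":{"type":"number"}},"required":["moves"]}

```bash
mkdir -p pics; ls; cat > h.py <<'E'
import numpy as np,cv2
from scipy.spatial.transform import Rotation as R
from plant import sense,camera,camera_info,finish_job,trace
def save(n,im,s=1): cv2.imwrite('pics/'+n,cv2.resize(im[:,:,::-1],None,fx=s,fy=s,interpolation=cv2.INTER_CUBIC))
def att(ci):
    a=np.array(ci['attitude']); return a if a.shape==(3,3) else R.from_rotvec(a).as_matrix()
def ray(ci,uv):
    d=np.linalg.inv(np.array(ci['intrinsics']))@[uv[0],uv[1],1]
    return np.array(ci['eye']),att(ci)@[d[0],-d[1],-d[2]]
def onz(ci,uv,z):
    e,d=ray(ci,uv); return e+d*(z-e[2])/d[2]
def proj(ci,P):
    p=att(ci).T@(np.array(P)-ci['eye']); q=np.array(ci['intrinsics'])@[p[0],-p[1],-p[2]]; return q[:2]/q[2]
E
python3 - <<'E'
from h import *
s=sense()
for k in s: print(k,np.round(s[k],3))
for c in ['side','top','wrist']:
    ci=camera_info(c); print(c,{k:np.round(v,3).tolist() if not isinstance(v,(str,dict)) else v for k,v in ci.items()})
    save(c+'0.png',camera(c))
for c,q in [('top','cup_a_mid'),('top','stand_hole2'),('top','cap_mid'),('top','caddy'),('top','green_caddy'),('side','cup_a_mid'),('side','cap_mid'),('side','stand_hole1')]:
    print(c,q,[(round(t['p'],2),np.round(t['centre'],1).tolist(),int(t['region'].sum())) for t in trace(c,q)])
print(sense()['clock'])
E
```

```text
pics
clock 0.0
q [ 1.147  0.334  0.04   1.466 -0.013  1.343 -0.058]
joint_velocities [ 0.001 -0.     0.002 -0.001  0.    -0.003 -0.   ]
tau [-0.0000e+00 -6.5634e+01  1.3350e+00 -4.0379e+01 -6.0000e-02  4.5000e-02
  0.0000e+00]
ee_pos [ 0.207 -0.616  0.194]
eef_rot [-3.099e+00 -5.080e-01  1.000e-03]
ft_force [ 0.16  -0.908 -0.214]
ft_torque [ 0.043 -0.024 -0.02 ]
gripper_width 1.002
side {'intrinsics': [[444.623, 0.0, 274.431], [0.0, 444.623, 209.759], [0.0, 0.0, 1.0]], 'eye': [0.391, 0.629, 1.032], 'attitude': [0.089, -1.044, -2.793]}
top {'intrinsics': [[380.633, 0.0, 279.973], [0.0, 380.633, 211.291], [0.0, 0.0, 1.0]], 'eye': [0.371, -0.135, 1.294], 'attitude': [0.09, -0.126, -1.544]}
wrist {'intrinsics': [[372.12, 0.0, 277.843], [0.0, 372.12, 209.105], [0.0, 0.0, 1.0]], 'eye': [0.28, -0.592, 0.384], 'attitude': [-0.242, 0.176, -1.237]}
top cup_a_mid [(0.67, [138.3, 244.0], 187)]
top stand_hole2 [(0.72, [213.6, 226.2], 1400)]
top cap_mid [(0.71, [288.0, 227.5], 275), (0.61, [287.2, 268.2], 248), (0.56, [369.0, 209.7], 1280)]
top caddy [(0.72, [285.4, 236.4], 855)]
top green_caddy [(0.96, [396.5, 277.0], 1446), (0.79, [368.3, 209.8], 1317), (0.57, [419.8, 226.9], 1401)]
side cup_a_mid [(0.66, [284.1, 391.7], 380)]
side cap_mid [(0.88, [332.2, 224.7], 372), (0.66, [288.7, 195.3], 361), (0.23, [154.0, 323.2], 2688)]
side stand_hole1 [(0.86, [272.2, 299.6], 2217)]
0.55
```

View pics/top0.png

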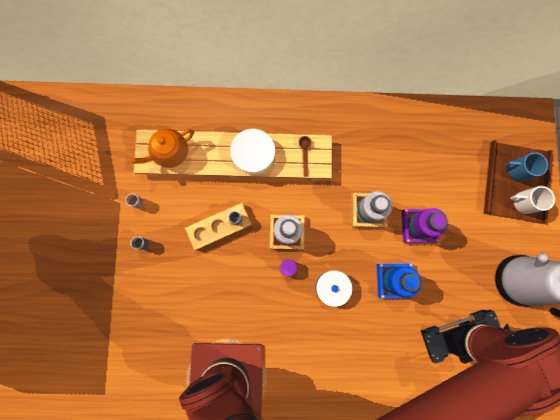

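View pics/side0.png

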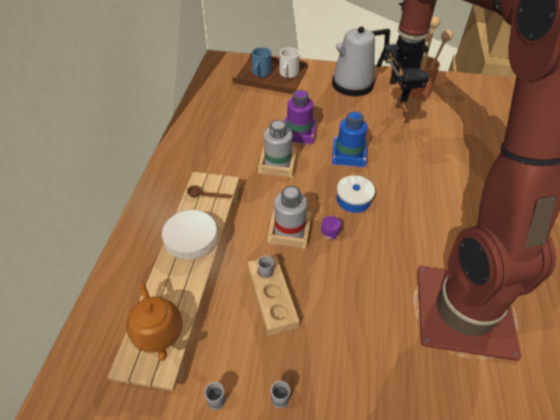

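View pics/wrist0.png

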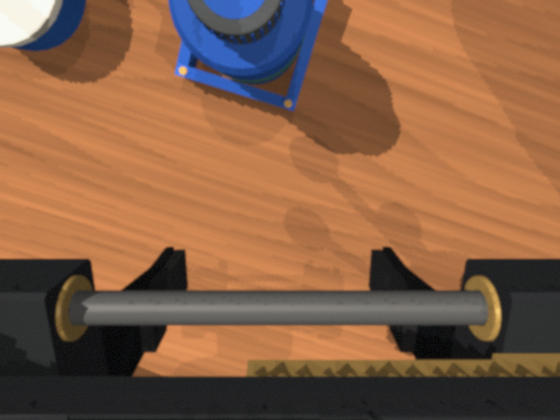

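The top view shows the loose cups at (134,201) and (139,243), the stand's empty wells at (201,234) and (218,227), and cup_c at (235,218). The red-banded caddy is at (288,230), with its band visible in the side view at (289,222). A loose purple cap decoy sits at (289,268). The green caddy is at (372,208), and the purple and blue caddies are decoys. I'll enlarge to confirm.

```bash
python3 - <<'E'
from h import *
t=camera('top');s=camera('side')
a=cv2.resize(t[180:260,110:310],None,fx=4,fy=4,interpolation=cv2.INTER_CUBIC)
save('crop_top.png',a)
b=cv2.resize(s[170:420,180:360],None,fx=2.4,fy=2.4,interpolation=cv2.INTER_CUBIC)
save('crop_side.png',b)
E
```

```text
(no output)
```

View pics/crop_top.png

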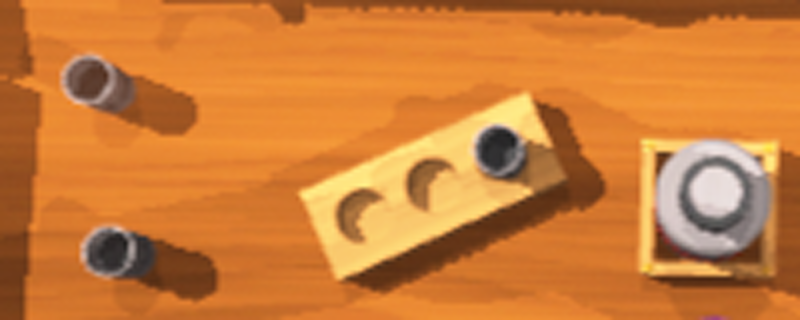

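View pics/crop_side.png

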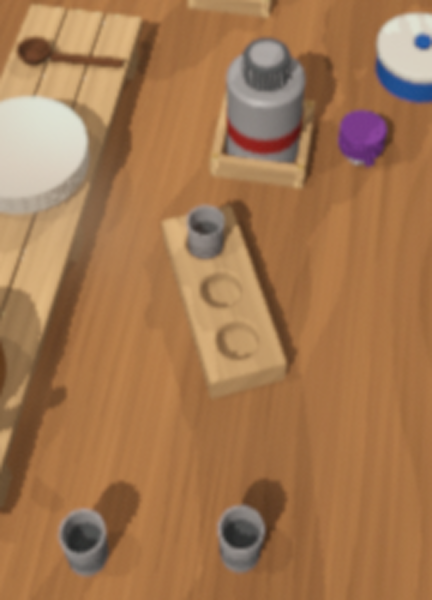

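The crops confirm it: the steel cap is on the red-banded caddy, the purple cap is separate, and there are two open wells, with cup_c in the well nearest the caddy.

```bash
python3 - <<'E'
from h import *
ct,cs=camera_info('top'),camera_info('side')
D={'cup1':((132.6,199.9),(214.2,392.5),.06),'cup2':((137.1,242.1),(280.5,390.9),.06),'wend':((199.9,233.4),(279.2,311.7),.035),'wmid':((217.6,226.1),(272.1,290.9),.035),'cupc':((234.4,217.1),(265.5,262.1),.075),'cap':((288.4,227.6),(290.4,192.5),.164),
'pcap':((289,267),(331,225),.03)}
for k,(a,b,z) in D.items():
    e1,d1=ray(ct,a);e2,d2=ray(cs,b)
    d1/=np.linalg.norm(d1);d2/=np.linalg.norm(d2)
    M=(np.eye(3)-np.outer(d1,d1))+(np.eye(3)-np.outer(d2,d2))
    X=np.linalg.solve(M,(np.eye(3)-np.outer(d1,d1))@e1+(np.eye(3)-np.outer(d2,d2))@e2)
    print(k,onz(ct,a,z).round(4),onz(cs,b,z).round(4),X.round(4))
s=sense();print(R.from_rotvec(s['eef_rot']).as_matrix().round(3))
E
```

```text
cup1 [0.5684 0.3187 0.06  ] [0.5732 0.3276 0.06  ] [0.573  0.3237 0.0471]
cup2 [0.4317 0.2942 0.06  ] [0.4342 0.3005 0.06  ] [0.4334 0.2974 0.0507]
wend [0.4663 0.0999 0.035 ] [0.4692 0.1032 0.035 ] [0.4681 0.1008 0.0303]
wmid [0.4919 0.0428 0.035 ] [0.4966 0.0481 0.035 ] [0.495  0.0439 0.0277]
cupc [ 0.5184 -0.0153  0.075 ] [ 0.5238 -0.0096  0.075 ] [ 0.5221 -0.0145  0.0674]
cap [ 0.4801 -0.1858  0.164 ] [ 0.4864 -0.1815  0.164 ] [ 0.4838 -0.186   0.1589]
pcap [ 0.3631 -0.1963  0.03  ] [ 0.3664 -0.1987  0.03  ] [ 0.3648 -0.1962  0.033 ]
[[ 0.948  0.319  0.   ]
 [ 0.319 -0.948  0.   ]
 [ 0.    -0.    -1.   ]]
```

```bash
cat >> h.py <<'E'
def st():
    s=sense(); M=R.from_rotvec(s['eef_rot']).as_matrix()
    return s,np.array(s['ee_pos']),M,np.degrees(np.arctan2(M[1,0],M[0,0]))
def to(x,y,z,hd=None):
    s,p,M,h=st(); d=M.T@(np.array([x,y,z])-p)
    yaw=0 if hd is None else -((hd-h+180)%360-180)
    print('clk',round(s['clock'],2),'p',p.round(4),'hd',round(h,2),'tilt',round(float(M[2,2]),5),'| move',d.round(4),'yaw',round(yaw,2))
E
python3 -c "
from h import *
to(.5,-.22,.29,90)"
```

```text
clk 0.65 p [ 0.2074 -0.616   0.1954] hd 18.61 tilt -1.0 | move [ 0.4036 -0.2819 -0.0946] yaw -71.39
```

play_rows:
  moves:
    - [0,0,-0.04,0]
    - [0.02,-0.015,-0.08,-5]
    - [0.05,-0.035,-0.095,-12]
    - [0.4036,-0.2819,-0.095,-71.4]
    - [0.4036,-0.2819,-0.095,-71.4]
    - [0.4036,-0.2819,-0.095,-71.4]
    - [0.4036,-0.2819,-0.095,-71.4]
    - [0.4036,-0.2819,-0.095,-71.4]
  jaw: 0.087
  squeeze: 20

```text
clock: 1.32
ee_pos: [0.3672, -0.3989, 0.2902]
eef_rot: [2.623, 1.728, -0.0]
ft_force: [0.7, -1.3, 0.2]
gripper_width: 0.998
```

```bash
python3 -c "
from h import *
to(.5,-.22,.29,90)
to(.47,-.0,.29,115)
print(sense()['q'])"
```

```text
clk 1.32 p [ 0.3672 -0.3989  0.2902] hd 66.77 tilt -1.0 | move [2.168e-01 5.140e-02 2.000e-04] yaw -23.23
clk 1.32 p [ 0.3672 -0.3989  0.2902] hd 66.77 tilt -1.0 | move [ 0.4071 -0.0629  0.    ] yaw -48.23
[ 0.93369689  0.09021793 -0.20398552  1.56701187  0.01860364  1.48553432
  0.32347654]
```

```bash
python3 -c "
from h import *
to(.54,.17,.29,115)"
```

```text
clk 1.32 p [ 0.3672 -0.3989  0.2902] hd 66.77 tilt -1.0 | move [ 5.91e-01 -6.57e-02 -1.00e-04] yaw -48.23
```

play_rows:
  moves:
    - [0.59,-0.065,0,-48.2]
    - [0.59,-0.065,0,-48.2]
    - [0.59,-0.065,0,-48.2]
    - [0.59,-0.065,0,-48.2]
    - [0.59,-0.065,0,-48.2]
    - [0.59,-0.065,0,-48.2]
    - [0.59,-0.065,0,-48.2]
    - [0.59,-0.065,0,-48.2]

```text
clock: 1.98
ee_pos: [0.4656, -0.0805, 0.2903]
eef_rot: [1.688, 2.648, -0.0]
ft_force: [1.6, -0.7, -0.3]
gripper_width: 0.996
```

```bash
python3 - <<'E'
from h import *
to(.54,.17,.29,115)
ci=camera_info('wrist');im=camera('wrist');save('w1.png',im)
for q in ['stand_hole2','cup_a_mid']: print(q,[(round(t['p'],2),np.round(t['centre'],1).tolist(),int(t['region'].sum())) for t in trace('wrist',q)])
to(.54,.17,.29,115)
E
```

```text
clk 1.98 p [ 0.4656 -0.0805  0.2903] hd 114.96 tilt -1.0 | move [0.1957 0.1732 0.0002] yaw -0.04
stand_hole2 [(0.75, [246.5, 278.4], 1509), (0.55, [344.1, 72.8], 11071)]
cup_a_mid [(0.54, [344.0, 77.5], 11057)]
clk 2.13 p [ 0.4662 -0.0788  0.2904] hd 114.99 tilt -1.0 | move [0.1944 0.172  0.0004] yaw -0.01
```

View pics/w1.png

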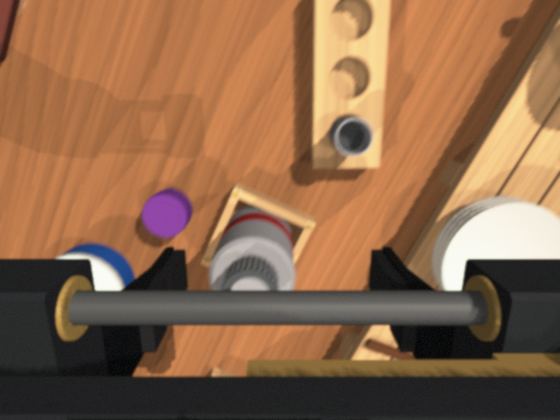

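The wrist view shows the wells at (352,20) and (351,77), and cup_c at (351,135). The stand row runs vertically in the image, so heading 115 is right.

```bash
python3 - <<'E'
from h import *
im=cv2.imread('pics/w1.png')[0:180,290:420]
cv2.imwrite('pics/w1c.png',cv2.resize(im,None,fx=3,fy=3,interpolation=cv2.INTER_CUBIC))
ci=camera_info('wrist')
for n,uv,z in [('wend',(352,19),.035),('wmid',(351,77),.035),('cupc',(351,134),.075)]: print(n,onz(ci,uv,z).round(4))
E
```

```text
wend [0.471  0.1025 0.035 ]
wmid [0.498  0.0496 0.035 ]
cupc [ 0.5194 -0.0066  0.075 ]
```

View pics/w1c.png

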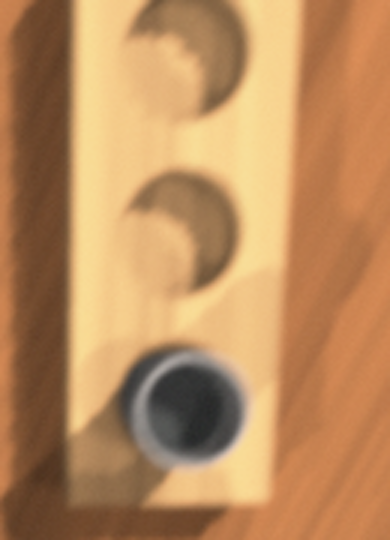

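play_rows:
  moves:
    - [0.195,0.172,0,0]
    - [0.195,0.172,0,0]
    - [0.195,0.172,0,0]
    - [0.195,0.172,0,0]
    - [0.195,0.172,0,0]
    - [0.195,0.172,0,0]
    - [0.195,0.172,0,0]
    - [0.195,0.172,0,0]

```text
clock: 2.8
ee_pos: [0.5406, 0.1696, 0.2894]
eef_rot: [-1.69, -2.646, -0.001]
ft_force: [-0.2, 0.0, -0.1]
gripper_width: 1.002
```

```bash
python3 - <<'E'
from h import *
to(.54,.17,.29,115)
ci=camera_info('wrist');im=camera('wrist');save('w2.png',im)
for q in ['cup_a_mid']: print(q,[(round(t['p'],2),np.round(t['centre'],1).tolist(),int(t['region'].sum())) for t in trace('wrist',q)])
print(sense()['ft_force'])
E
```

```text
clk 2.8 p [0.5406 0.1696 0.2894] hd 114.86 tilt -1.0 | move [ 0.0006 -0.0003 -0.0006] yaw -0.14
cup_a_mid [(0.72, [235.5, 17.2], 1545)]
[ 0.37110103 -2.07635812 -0.02050605]
```

View pics/w2.png

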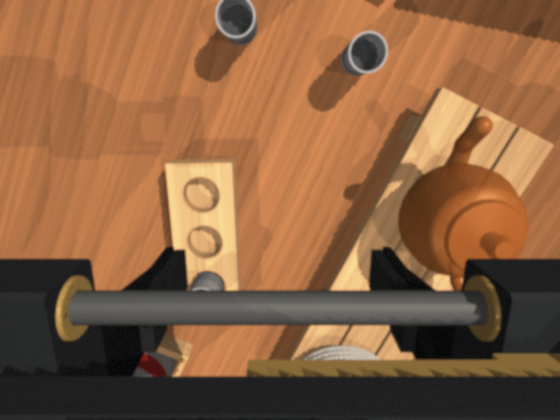

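```bash
python3 - <<'E'
from h import *
im=cv2.imread('pics/w2.png')
a=cv2.resize(im[0:110,190:410],None,fx=3.6,fy=3.6,interpolation=cv2.INTER_CUBIC);cv2.imwrite('pics/w2a.png',a[:,:800])
a=cv2.resize(im[150:300,150:260],None,fx=4,fy=4,interpolation=cv2.INTER_CUBIC);cv2.imwrite('pics/w2b.png',a)
E
```

```text
(no output)
```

View pics/w2a.png

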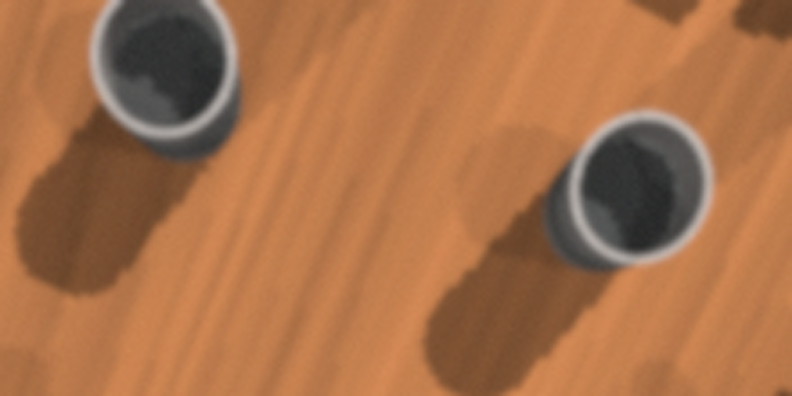

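View pics/w2b.png

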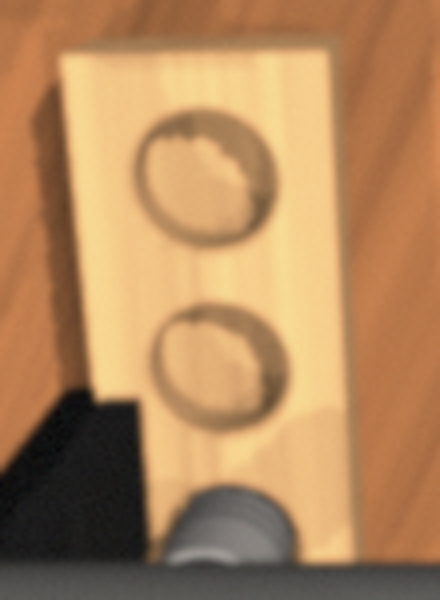

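```bash
python3 - <<'E'
from h import *
ci=camera_info('wrist'); print(st()[1],ci['eye'],st()[2].T@(np.array(ci['eye'])-st()[1]))
for n,uv,z in [('cup1',(367.7,51.6),.06),('cup2',(235.2,17.1),.06),('wend',(201.1,194.1),.035),('wmid',(204.6,241.3),.035)]: print(n,onz(ci,uv,z).round(4))
to(.4325,.297,.14,150)
E
```

```text
[0.54085358 0.16538684 0.28951601] [0.5097553  0.23436658 0.47870707] [ 0.07564469  0.00025713 -0.18919931]
cup1 [0.5736 0.3194 0.06  ]
cup2 [0.4352 0.292  0.06  ]
wend [0.4689 0.0965 0.035 ]
wmid [0.4955 0.0408 0.035 ]
clk 2.9 p [0.5409 0.1654 0.2895] hd 114.59 tilt -1.0 | move [ 0.1648 -0.0436  0.1495] yaw -35.41
```

```bash
python3 - <<'E'
from h import *
ci=camera_info('wrist');s,p,M,h=st();print(p,h)
for dx in [0,.02,.03,.05,.08]:
  for dz in [0,.06,.1]: print(dx,dz,proj(ci,p+M@[dx,0,dz]).round(0))
c=np.array([.434,.2968]);x=M[:2,0]
t=c-.06*x;to(t[0],t[1],.13,115)
E
```

```text
[0.54085358 0.16538684 0.28951601] 114.5852246277986
0 0 [277. 247.]
0 0.06 [277. 215.]
0 0.1 [277. 200.]
0.02 0 [277. 212.]
0.02 0.06 [277. 187.]
0.02 0.1 [277. 176.]
0.03 0 [277. 193.]
0.03 0.06 [277. 172.]
0.03 0.1 [277. 163.]
0.05 0 [277. 155.]
0.05 0.06 [277. 143.]
0.05 0.1 [277. 137.]
0.08 0 [277.  93.]
0.08 0.06 [277.  95.]
0.08 0.1 [277.  96.]
clk 2.9 p [0.5409 0.1654 0.2895] hd 114.59 tilt -1.0 | move [ 0.104  -0.0424  0.1595] yaw -0.41
```

```bash
python3 - <<'E'
from h import *
to(.434,.2968,.125,115)
E
```

```text
clk 2.9 p [0.5409 0.1654 0.2895] hd 114.59 tilt -1.0 | move [ 0.164  -0.0424  0.1645] yaw -0.41
```

play_rows:
  moves:
    - [0.16,-0.042,0.165,0]
    - [0.16,-0.042,0.165,0]
    - [0.16,-0.042,0.165,0]
    - [0.16,-0.042,0.165,0]
    - [0.16,-0.042,0.165,0]
    - [0.16,-0.042,0.165,0]
    - [0.16,-0.042,0.165,0]
    - [0.16,-0.042,0.165,0]

```text
clock: 3.57
ee_pos: [0.4358, 0.2925, 0.1244]
eef_rot: [1.698, 2.643, -0.003]
ft_force: [1.2, 0.2, -0.0]
gripper_width: 0.998
```

play_rows:
  moves:
    - [0,0,0,0]
    - [0,0,0,0]

```text
clock: 3.73
ee_pos: [0.4378, 0.2928, 0.126]
eef_rot: [1.7, 2.64, 0.002]
ft_force: [1.6, 0.6, 0.2]
gripper_width: 1.003
```

```bash
python3 - <<'E'
from h import *
to(.434,.2968,.125,115)
ci=camera_info('wrist');im=camera('wrist')
print('exp',proj(ci,[.434,.2968,.06]))
save('w3.png',im[100:400,130:430],2)
to(.434,.2968,.125,115)
E
```

```text
clk 3.73 p [0.4378 0.2928 0.126 ] hd 114.42 tilt -1.0 | move [ 0.0052 -0.0019  0.001 ] yaw -0.58
exp [274.64165064 205.21617035]
clk 3.78 p [0.4377 0.2931 0.126 ] hd 114.43 tilt -1.0 | move [ 0.0049 -0.0018  0.001 ] yaw -0.57
```

View pics/w3.png

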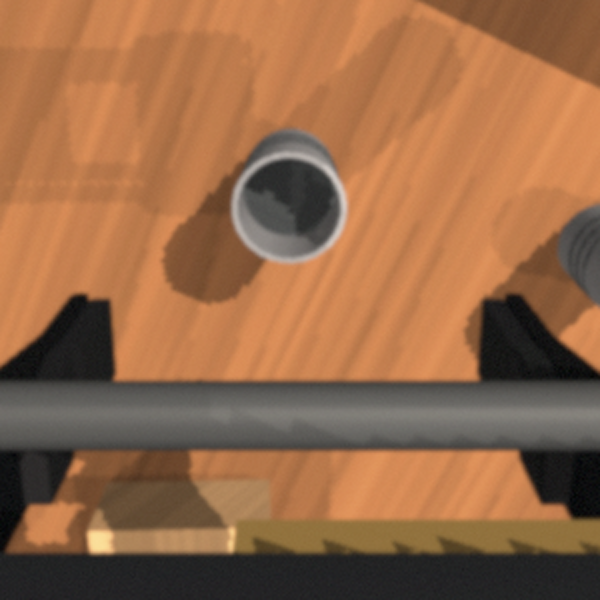

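```bash
python3 - <<'E'
from h import *
ci=camera_info('wrist')
c=onz(ci,(275,203.6),.06);print(c)
to(c[0],c[1],.03,115)
E
```

```text
[0.43354032 0.29828896 0.06      ]
clk 3.78 p [0.4377 0.2931 0.126 ] hd 114.43 tilt -1.0 | move [ 0.0065 -0.0018  0.096 ] yaw -0.57
```

```bash
python3 - <<'E'
from h import *
ci=camera_info('wrist');s,p,M,h=st()
for dx in [-.0095,0,.0095,.011]:
  for dz in [0,-.013,-.02]: print(dx,dz,((proj(ci,p+M@[dx,-.0435,dz])-[130,100])*2).round(0),((proj(ci,p+M@[dx,.0435,dz])-[130,100])*2).round(0))
E
```

```text
-0.0095 0 [137. 326.] [452. 326.]
-0.0095 -0.013 [127. 346.] [462. 346.]
-0.0095 -0.02 [121. 359.] [468. 359.]
0 0 [135. 293.] [454. 294.]
0 -0.013 [124. 312.] [465. 313.]
0 -0.02 [118. 324.] [471. 324.]
0.0095 0 [133. 260.] [456. 261.]
0.0095 -0.013 [122. 278.] [467. 278.]
0.0095 -0.02 [116. 288.] [473. 288.]
0.011 0 [132. 255.] [457. 255.]
0.011 -0.013 [122. 272.] [467. 272.]
0.011 -0.02 [115. 282.] [474. 282.]
```

play_rows:
  moves:
    - [0.0065,-0.002,0,-0.6]
    - [0.0065,-0.002,0.035,-0.6]
    - [0.0065,-0.002,0.07,-0.6]
    - [0.0065,-0.002,0.095,-0.6]
    - [0.0065,-0.002,0.103,-0.6]
    - [0.0065,-0.002,0.103,-0.6]
    - [0.0065,-0.002,0.103,-0.6]

```text
clock: 4.37
ee_pos: [0.4316, 0.3001, 0.023]
eef_rot: [-1.683, -2.653, -0.001]
ft_force: [-0.2, -0.2, 0.4]
gripper_width: 1.001
```

```bash
python3 - <<'E'
from h import *
to(.43354,.2983,.022,115)
im=camera('wrist')
save('w4.png',im[100:400,130:430],2)
to(.43354,.2983,.022,115)
E
```

```text
clk 4.37 p [0.4316 0.3001 0.023 ] hd 115.23 tilt -1.0 | move [-0.0024  0.0009  0.001 ] yaw 0.23
clk 4.42 p [0.4322 0.3004 0.0236] hd 115.22 tilt -1.0 | move [-0.0025  0.0003  0.0016] yaw 0.22
```

View pics/w4.png

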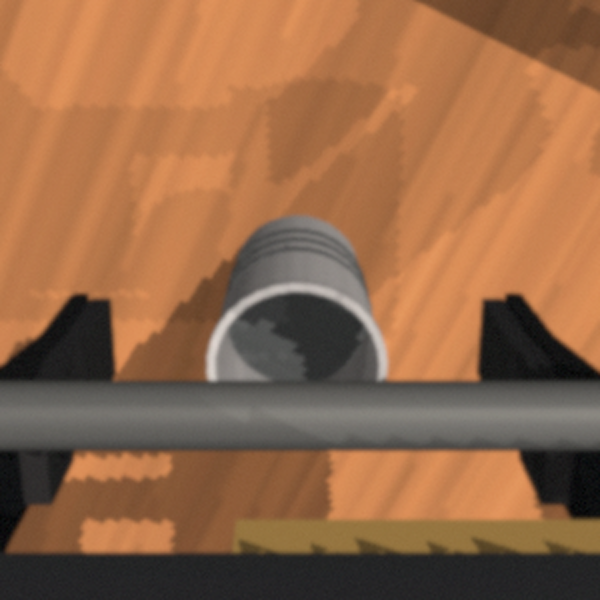

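play_rows:
  moves:
    - [-0.0025,0,0.001,0]
    - [-0.0025,0,0.001,0]
    - [-0.0025,0,0.001,0]

```text
clock: 4.67
ee_pos: [0.4332, 0.2973, 0.0219]
eef_rot: [1.683, 2.651, 0.002]
ft_force: [-0.4, -0.3, -0.4]
gripper_width: 1.003
```

```bash
python3 - <<'E'
from h import *
to(.43354,.2983,.022,115)
E
```

```text
clk 4.67 p [0.4332 0.2973 0.0219] hd 115.18 tilt -1.0 | move [ 0.0008  0.0008 -0.0001] yaw 0.18
```

play_rows:
  moves:
    - [0,0,0,0]
    - [0,0,0,0]
    - [0,0,0,0]
    - [0,0,0,0]
    - [0,0,0,0]
    - [0,0,0,0]
  jaw: 0.0
  squeeze: 20

```text
clock: 5.17
ee_pos: [0.4323, 0.2973, 0.0209]
eef_rot: [-1.683, -2.653, 0.0]
ft_force: [0.2, 0.5, -0.8]
gripper_width: 0.629
```

```bash
python3 - <<'E'
from h import *
to(.43354,.2983,.022,115)
print(sense()['gripper_width'])
im=camera('wrist')
save('w5.png',im[100:400,130:430],2)
E
```

```text
clk 5.17 p [0.4323 0.2973 0.0209] hd 115.22 tilt -1.0 | move [ 0.0004  0.0016 -0.0011] yaw 0.22
0.6293609856171374
```

View pics/w5.png

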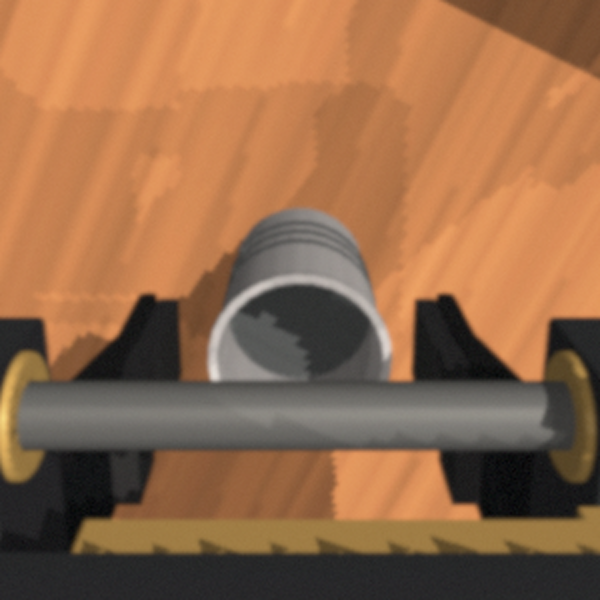

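play_rows:
  moves:
    - [0,0,0,0]
    - [0,0,0,0]
    - [0,0,0,0]
    - [0,0,0,0]
    - [0,0,0,0]

```text
clock: 5.63
ee_pos: [0.4323, 0.2972, 0.0209]
eef_rot: [-1.683, -2.653, -0.0]
ft_force: [-0.1, -0.3, -0.1]
gripper_width: 0.453
```

```bash
python3 - <<'E'
from h import *
to(.4675,.1005,.13,115)
print(sense()['gripper_width'])
im=camera('wrist')
save('w6.png',im[100:400,130:430],2)
E
```

```text
clk 5.63 p [0.4323 0.2972 0.0209] hd 115.22 tilt -1.0 | move [-0.1929 -0.052  -0.1091] yaw 0.22
0.4530400870375202
```

View pics/w6.png

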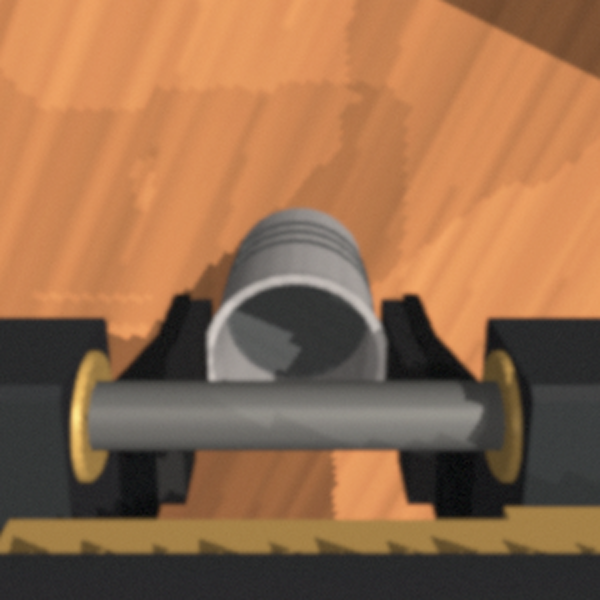

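play_rows:
  moves:
    - [0,0,-0.02,0]
    - [0,0,-0.05,0]
    - [0,0,-0.08,0]
    - [0,0,-0.11,0]
    - [0,0,-0.11,0]

```text
clock: 6.1
ee_pos: [0.4345, 0.2995, 0.1364]
eef_rot: [1.68, 2.65, 0.01]
ft_force: [-0.3, 1.7, -0.3]
gripper_width: 0.453
```

```bash
python3 - <<'E'
from h import *
ci=camera_info('wrist');s,p,M,h=st()
for x in [.0185,.0205,.0225]: print(x,((proj(ci,p+M@[x,0,-.039])-[130,100])*2).round(1))
to(.4678,.1005,.13,115)
im=camera('wrist');save('w7.png',im[100:400,130:430],2)
im=camera('side');save('s7.png',im[250:420,180:380],4)
E
```

```text
0.0185 [294.4 280.8]
0.0205 [294.4 272.1]
0.0225 [294.4 263.3]
clk 6.1 p [0.4345 0.2995 0.1364] hd 115.24 tilt -0.99997 | move [-0.1942 -0.0547  0.0059] yaw 0.24
```

View pics/w7.png

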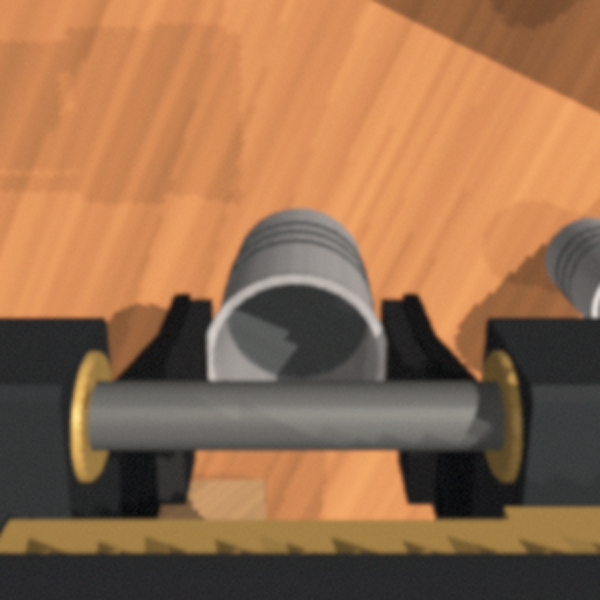

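View pics/s7.png

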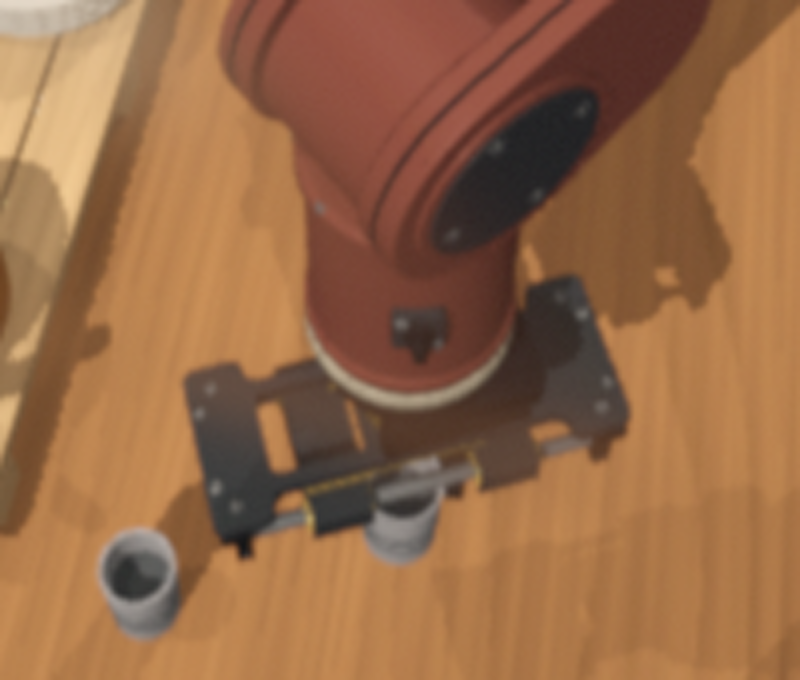

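```bash
python3 - <<'E'
from h import *
to(.514,.005,.18,115)
E
```

```text
clk 6.2 p [0.4329 0.2974 0.1317] hd 115.2 tilt -1.0 | move [-0.2991 -0.051  -0.0482] yaw 0.2
```

play_rows:
  moves:
    - [-0.02,0,-0.03,0]
    - [-0.3,-0.051,-0.048,0.2]
    - [-0.3,-0.051,-0.048,0.2]
    - [-0.3,-0.051,-0.048,0.2]
    - [-0.3,-0.051,-0.048,0.2]
    - [-0.3,-0.051,-0.048,0.2]
    - [-0.3,-0.051,-0.048,0.2]
    - [-0.3,-0.051,-0.048,0.2]

```text
clock: 6.87
ee_pos: [0.5134, 0.0005, 0.1774]
eef_rot: [-1.689, -2.647, 0.003]
ft_force: [2.0, 0.3, -0.7]
gripper_width: 0.452
```

```bash
python3 - <<'E'
from h import *
to(.514,.005,.18,115)
E
```

```text
clk 6.87 p [5.134e-01 5.000e-04 1.774e-01] hd 114.91 tilt -1.0 | move [ 0.0038  0.0025 -0.0026] yaw -0.09
```

play_rows:
  moves:
    - [0,0,0,0]
    - [0,0,0,0]
    - [0,0,0,0]

```text
clock: 7.12
ee_pos: [0.5131, 0.0047, 0.1776]
eef_rot: [-1.686, -2.648, 0.001]
ft_force: [0.6, 0.2, -1.2]
gripper_width: 0.452
```

```bash
python3 - <<'E'
from h import *
to(.514,.005,.18,115)
im=camera('wrist');save('w8.png',im[0:200,180:380],4)
to(.514,.005,.18,115)
ci=camera_info('wrist')
for P in [(.468,.1018,.035),(.4945,.0455,.035)]: print(proj(ci,P))
E
```

```text
clk 7.12 p [0.5131 0.0047 0.1776] hd 115.02 tilt -1.0 | move [-0.0001  0.0009 -0.0024] yaw 0.02
clk 7.17 p [0.5132 0.0054 0.1779] hd 115.11 tilt -1.0 | move [-0.0007  0.0005 -0.0021] yaw 0.11
[277.65187944  64.13112464]
[277.76292842 139.56989568]
```

View pics/w8.png

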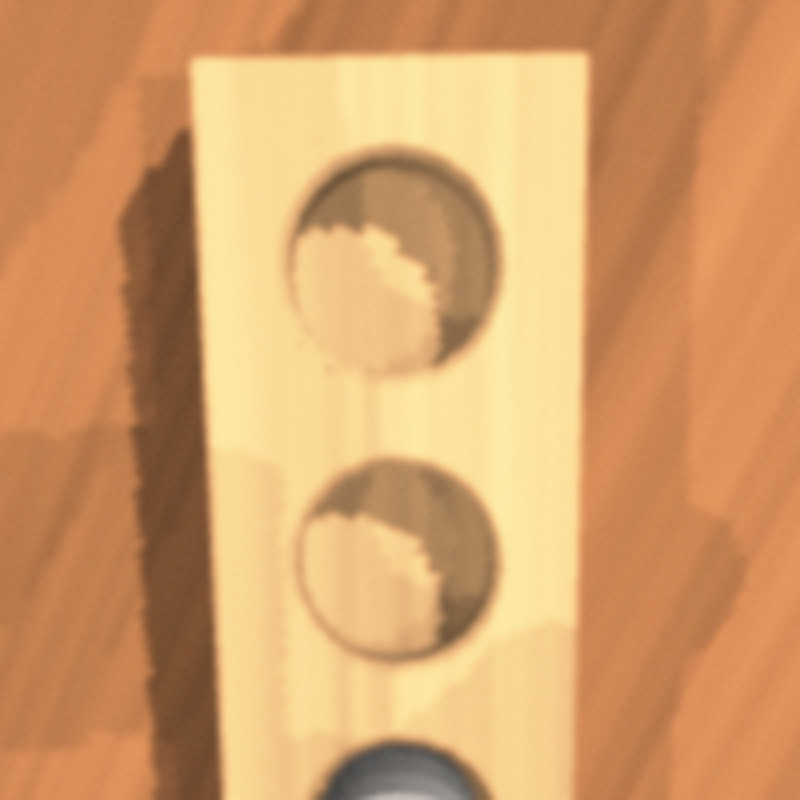

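```bash
python3 - <<'E'
from h import *
ci=camera_info('wrist');s,p,M,h=st();print(p,h)
for uv in [(278.6,65.4),(279.5,139.5)]:
    c=onz(ci,uv,.035);print(c, M.T@(c-p))
    to(c[0],c[1],.09,115)
E
```

```text
[0.51323094 0.00540456 0.17787694] 115.10954850500677
[0.46913929 0.10123746 0.035     ] [0.10529289 0.00092938 0.14301882]
clk 7.17 p [0.5132 0.0054 0.1779] hd 115.11 tilt -1.0 | move [0.1054 0.0009 0.088 ] yaw 0.11
[0.4958602  0.04620522 0.035     ] [0.04412234 0.00177205 0.14293473]
clk 7.17 p [0.5132 0.0054 0.1779] hd 115.11 tilt -1.0 | move [0.0442 0.0017 0.0879] yaw 0.11
```

play_rows:
  moves:
    - [0.04,0.001,0.03,0]
    - [0.08,0.001,0.06,0]
    - [0.105,0.001,0.1,0]
    - [0.105,0.001,0.105,0]
    - [0.105,0.001,0.105,0]
    - [0.105,0.001,0.105,0]
    - [0.105,0.001,0.105,0]

```text
clock: 7.75
ee_pos: [0.4711, 0.0999, 0.0748]
eef_rot: [1.686, 2.65, 0.001]
ft_force: [0.5, -1.5, -0.0]
gripper_width: 0.454
```

```bash
python3 - <<'E'
from h import *
to(.4688,.1011,.066,115)
im=camera('wrist');save('w9.png',im[60:360,130:430],2)
to(.4688,.1011,.066,115);print(sense()['ft_force'])
E
```

```text
clk 7.75 p [0.4711 0.0999 0.0748] hd 115.08 tilt -1.0 | move [ 0.0021 -0.0016  0.0088] yaw 0.08
clk 7.8 p [0.4717 0.0995 0.0751] hd 115.0 tilt -1.0 | move [ 0.0027 -0.002   0.0091] yaw 0.0
[-0.89360778 -0.08256726 -0.42895363]
```

View pics/w9.png

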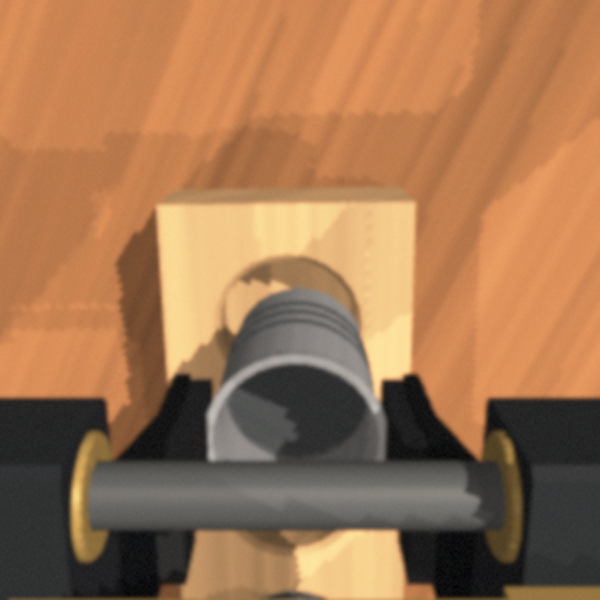

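play_rows:
  moves:
    - [0.0025,-0.002,0.008,0]
    - [0.0025,-0.002,0.012,0]
    - [0.0025,-0.002,0.012,0]
    - [0.0025,-0.002,0.012,0]

```text
clock: 8.13
ee_pos: [0.4676, 0.1007, 0.0618]
eef_rot: [-1.688, -2.649, 0.0]
ft_force: [-0.6, -0.1, -0.4]
gripper_width: 0.456
```

```bash
python3 - <<'E'
from h import *
to(.4688,.1011,.066,115)
im=camera('wrist');save('w10.png',im[60:360,130:430],2)
to(.4688,.1011,.066,115);print(sense()['ft_force'])
ci=camera_info('wrist')
for r in [0]:
  P=np.array([.4688,.1011,.035]);M=st()[2]
  for d in [(.022,0),(-.022,0),(0,.022),(0,-.022)]: print(d,((proj(ci,P+M@[*d,0])-[130,60])*2).round(0))
E
```

```text
clk 8.13 p [0.4676 0.1007 0.0618] hd 114.99 tilt -1.0 | move [-0.0002  0.0013 -0.0042] yaw -0.01
clk 8.18 p [0.4677 0.1008 0.062 ] hd 114.99 tilt -1.0 | move [-0.0002  0.0011 -0.004 ] yaw -0.01
[-0.16079019 -0.24934386 -1.36312102]
(0.022, 0) [298. 272.]
(-0.022, 0) [298. 407.]
(0, 0.022) [370. 341.]
(0, -0.022) [227. 341.]
```

View pics/w10.png

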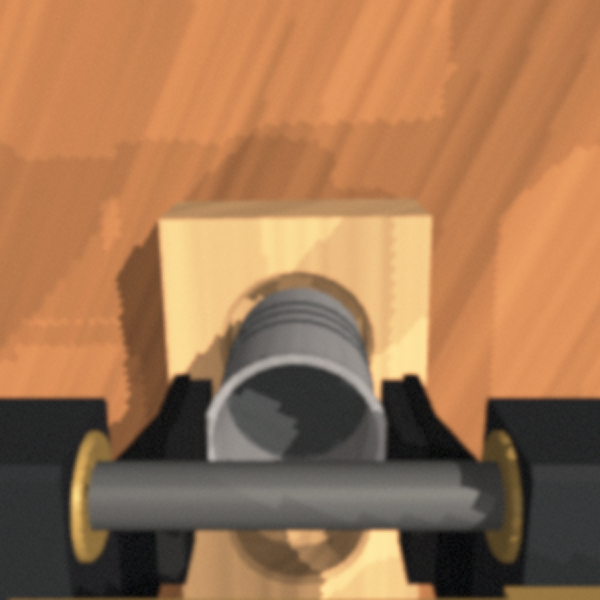

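play_rows:
  moves:
    - [0,0.0006,0.004,0]
    - [0,0.0006,0.01,0]
    - [0,0.0006,0.016,0]
    - [0,0.0006,0.02,0]
    - [0,0.0006,0.022,0]
    - [0,0.0006,0.022,0]

```text
clock: 8.68
ee_pos: [0.4677, 0.1013, 0.0392]
eef_rot: [-1.687, -2.649, 0.001]
ft_force: [-0.2, -0.3, -0.9]
gripper_width: 0.449
```

```bash
python3 - <<'E'
from h import *
to(.4688,.1011,.036,115);print(sense()['ft_force'])
im=camera('wrist');save('w11.png',im[60:360,130:430],2)
E
```

```text
clk 8.68 p [0.4677 0.1013 0.0392] hd 115.02 tilt -1.0 | move [-0.0006  0.001   0.0031] yaw 0.02
[-0.19973109 -0.31632285 -0.85515771]
```

View pics/w11.png

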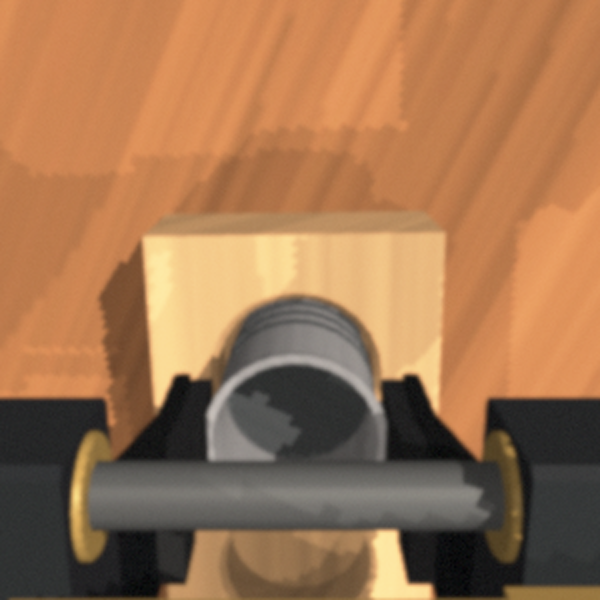

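play_rows:
  moves:
    - [-0.0003,0.0003,0.003,0]
    - [-0.0003,0.0003,0.003,0]
    - [-0.0003,0.0003,0.003,0]

```text
clock: 8.98
ee_pos: [0.4685, 0.1012, 0.0368]
eef_rot: [-1.687, -2.65, 0.0]
ft_force: [-1.0, 0.2, -0.9]
gripper_width: 0.455
```

play_rows:
  moves:
    - [0,0,0,0]
    - [0,0,0,0]
    - [0,0,0,0]
    - [0,0,0,0]
    - [0,0,0,0]
    - [0,0,0,0]
  jaw: 0.065

```text
clock: 9.48
ee_pos: [0.4687, 0.1012, 0.037]
eef_rot: [1.688, 2.65, 0.0]
ft_force: [-0.6, 0.2, 0.9]
gripper_width: 0.733
```

play_rows:
  moves:
    - [0,0,-0.02,0]
    - [0,0,-0.05,0]
    - [0,0,-0.08,0]
    - [0,0,-0.11,0]
    - [0,0,-0.11,0]

```text
clock: 9.9
ee_pos: [0.4716, 0.1022, 0.1524]
eef_rot: [1.684, 2.645, 0.007]
ft_force: [0.6, 0.5, 0.9]
gripper_width: 0.743
```

```bash
python3 - <<'E'
from h import *
to(.573,.3245,.135,150);print(sense()['ft_force'])
im=camera('wrist');save('w12.png',im[60:360,130:430],2)
E
```

```text
clk 9.9 p [0.4716 0.1022 0.1524] hd 115.03 tilt -0.99997 | move [0.1585 0.1858 0.0183] yaw -34.97
[0.60828341 0.49825761 0.9226186 ]
```

View pics/w12.png

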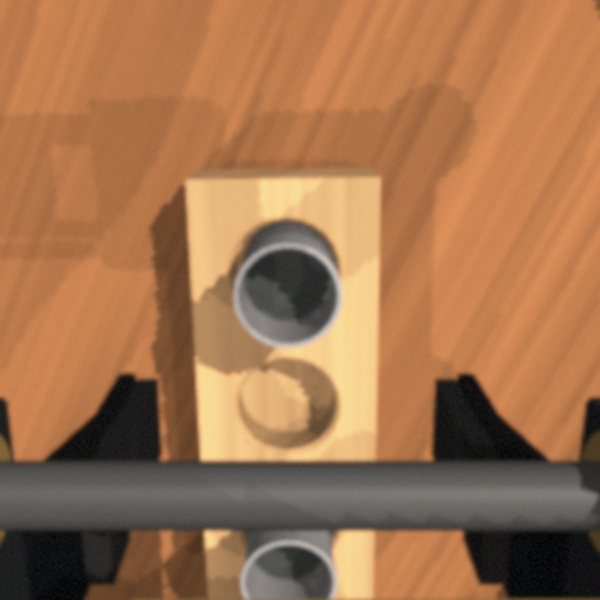

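play_rows:
  moves:
    - [0.1585,0.186,0.015,-50]
    - [0.1585,0.186,0.015,-50]
    - [0.1585,0.186,0.015,-50]
    - [0.1585,0.186,0.015,-50]
    - [0.1585,0.186,0.015,-50]
    - [0.1585,0.186,0.015,-50]
    - [0.1585,0.186,0.015,-50]
    - [0.1585,0.186,0.015,-50]

```text
clock: 10.62
ee_pos: [0.5687, 0.326, 0.1295]
eef_rot: [-0.394, -3.113, -0.001]
ft_force: [0.1, 0.2, -0.4]
gripper_width: 0.744
```

play_rows:
  moves:
    - [0,0,0,0]
    - [0,0,0,0]
    - [0,0,0,0]

```text
clock: 10.87
ee_pos: [0.5704, 0.3218, 0.132]
eef_rot: [0.417, 3.113, -0.002]
ft_force: [0.1, -0.2, 0.4]
gripper_width: 0.746
```

```bash
python3 - <<'E'
from h import *
to(.573,.3245,.022,165)
im=camera('wrist');save('w13.png',im[60:360,130:430],2)
to(.573,.3245,.022,165)
print((proj(camera_info('wrist'),[.573,.3245,.06])-[130,60])*2)
E
```

```text
clk 10.87 p [0.5704 0.3218 0.132 ] hd 164.75 tilt -1.0 | move [-0.0017  0.0034  0.11  ] yaw -0.25
clk 10.92 p [0.5705 0.322  0.1323] hd 164.79 tilt -1.0 | move [-0.0016  0.0032  0.1103] yaw -0.21
[303.73830615 303.52965215]
```

View pics/w13.png

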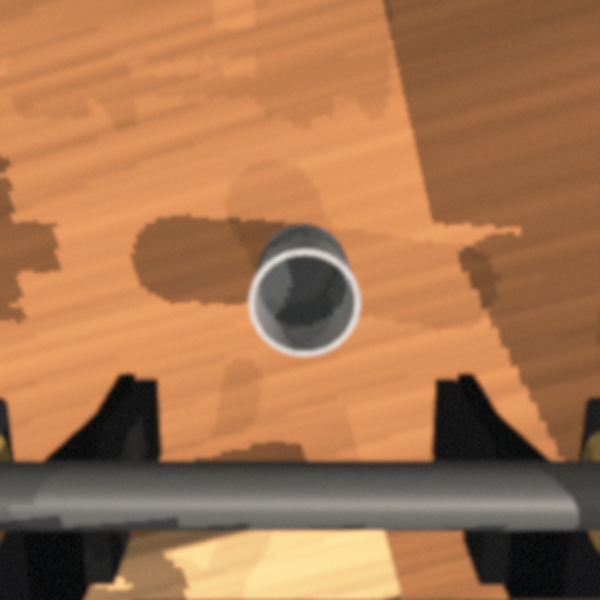

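play_rows:
  moves:
    - [-0.001,0.0035,0.02,0]
    - [-0.001,0.0035,0.055,0]
    - [-0.001,0.0035,0.085,0]
    - [-0.001,0.0035,0.105,0]
    - [-0.001,0.0035,0.11,0]
    - [-0.001,0.0035,0.11,0]
    - [-0.001,0.0035,0.11,0]

```text
clock: 11.5
ee_pos: [0.5726, 0.3267, 0.0234]
eef_rot: [0.411, 3.113, 0.001]
ft_force: [-0.4, -0.3, 1.4]
gripper_width: 0.748
```

```bash
python3 - <<'E'
from h import *
to(.5723,.3246,.022,165)
im=camera('wrist');save('w14.png',im[60:360,130:430],2)
to(.5723,.3246,.022,165)
E
```

```text
clk 11.5 p [0.5726 0.3267 0.0234] hd 164.95 tilt -1.0 | move [-0.0002 -0.0021  0.0014] yaw -0.05
clk 11.55 p [0.573  0.3271 0.0239] hd 164.97 tilt -1.0 | move [-0.     -0.0025  0.0019] yaw -0.03
```

View pics/w14.png

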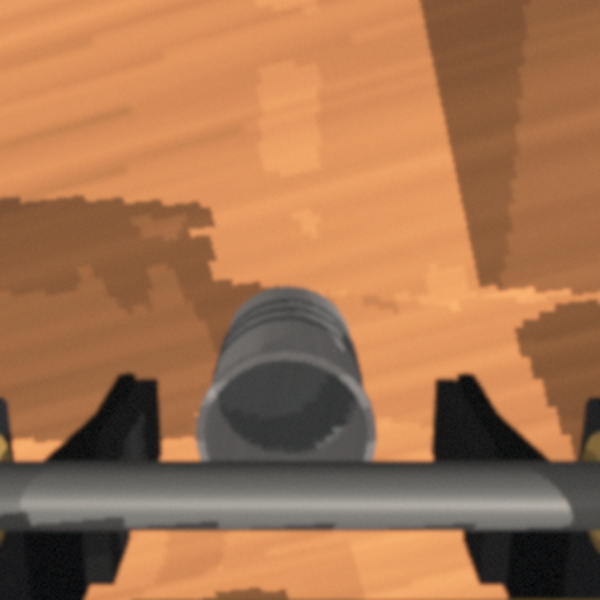

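play_rows:
  moves:
    - [0,-0.002,0.0015,0]
    - [0,-0.002,0.0015,0]
    - [0,-0.002,0.0015,0]
    - [0,-0.002,0.0015,0]
    - [0,-0.002,0.0015,0]
    - [0,-0.002,0.0015,0]
    - [0,-0.002,0.0015,0]
  jaw: 0.0

```text
clock: 12.13
ee_pos: [0.5716, 0.3247, 0.0207]
eef_rot: [0.41, 3.114, 0.0]
ft_force: [-0.4, 0.1, 2.9]
gripper_width: 0.451
```

```bash
python3 - <<'E'
from h import *
print(sense()['gripper_width'])
to(.5141,.0037,.18,115)
im=camera('wrist');save('w15.png',im[60:360,130:430],2)
E
```

```text
0.4510845375893118
clk 12.13 p [0.5716 0.3247 0.0207] hd 165.01 tilt -1.0 | move [-0.0275 -0.3249 -0.1593] yaw 50.01
```

View pics/w15.png

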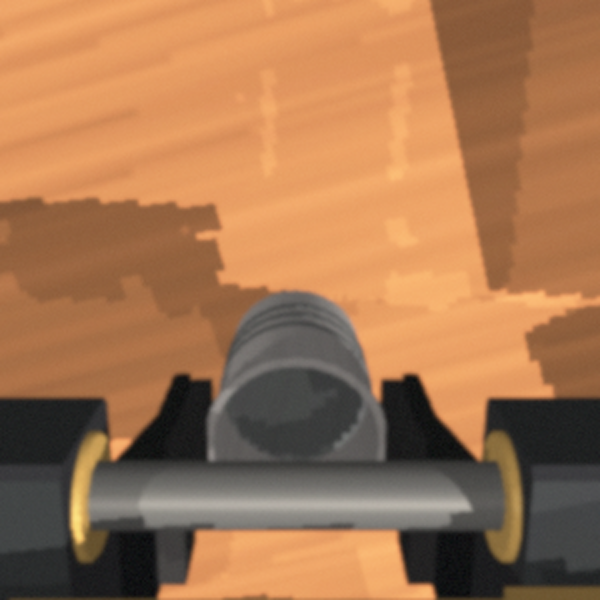

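play_rows:
  moves:
    - [0,0,-0.02,0]
    - [0,0,-0.05,0]
    - [0,0,-0.085,0]
    - [0,0,-0.12,0]
    - [0,0,-0.12,0]

```text
clock: 12.6
ee_pos: [0.5736, 0.3273, 0.1477]
eef_rot: [0.408, 3.108, 0.009]
ft_force: [-0.3, 1.6, 1.0]
gripper_width: 0.453
```

```bash
python3 - <<'E'
from h import *
to(.4956,.0461,.13,115)
E
```

```text
clk 12.6 p [0.5736 0.3273 0.1477] hd 165.03 tilt -0.99996 | move [ 0.0028 -0.2919  0.0157] yaw 50.03
```

play_rows:
  moves:
    - [0.003,-0.292,0.005,50]
    - [0.003,-0.292,0.005,50]
    - [0.003,-0.292,0.005,50]
    - [0.003,-0.292,0.005,50]
    - [0.003,-0.292,0.005,50]
    - [0.003,-0.292,0.005,50]
    - [0.003,-0.292,0.005,50]
    - [0.003,-0.292,0.005,50]

```text
clock: 13.27
ee_pos: [0.4911, 0.0343, 0.1345]
eef_rot: [1.71, 2.635, -0.007]
ft_force: [1.4, -1.2, -1.0]
gripper_width: 0.451
```

play_rows:
  moves:
    - [0,0,0,0]
    - [0,0,0,0]
    - [0,0,0,0]

```text
clock: 13.52
ee_pos: [0.4932, 0.0447, 0.1354]
eef_rot: [-1.684, -2.652, -0.001]
ft_force: [-0.3, 0.4, -1.8]
gripper_width: 0.451
```

```bash
python3 - <<'E'
from h import *
to(.4956,.0461,.066,115)
E
```

```text
clk 13.52 p [0.4932 0.0447 0.1354] hd 115.16 tilt -1.0 | move [0.0002 0.0027 0.0694] yaw 0.16
```

play_rows:
  moves:
    - [0.0002,0.002,0.02,0.1]
    - [0.0002,0.002,0.045,0.1]
    - [0.0002,0.002,0.063,0.1]
    - [0.0002,0.002,0.069,0.1]
    - [0.0002,0.002,0.069,0.1]
    - [0.0002,0.002,0.069,0.1]
    - [0.0002,0.002,0.069,0.1]

```text
clock: 14.1
ee_pos: [0.4957, 0.0451, 0.0676]
eef_rot: [1.688, 2.648, 0.002]
ft_force: [0.3, 1.4, -0.5]
gripper_width: 0.451
```

```bash
python3 - <<'E'
from h import *
to(.4956,.0461,.036,115)
im=camera('wrist');save('w16.png',im[60:360,130:430],2)
to(.4956,.0461,.036,115);print(sense()['ft_force'])
ci=camera_info('wrist')
P=np.array([.4960,.0453,.035]);M=st()[2]
for d in [(.022,0),(-.022,0),(0,.022),(0,-.022)]: print(d,((proj(ci,P+M@[*d,0])-[130,60])*2).round(0))
E
```

```text
clk 14.1 p [0.4957 0.0451 0.0676] hd 114.97 tilt -1.0 | move [0.0009 0.0003 0.0316] yaw -0.03
clk 14.15 p [0.4958 0.0449 0.0676] hd 114.96 tilt -1.0 | move [0.0012 0.0003 0.0316] yaw -0.04
[ 1.08072276 -0.01252676  0.00766535]
(0.022, 0) [296. 266.]
(-0.022, 0) [296. 398.]
(0, 0.022) [366. 334.]
(0, -0.022) [226. 334.]
```

View pics/w16.png

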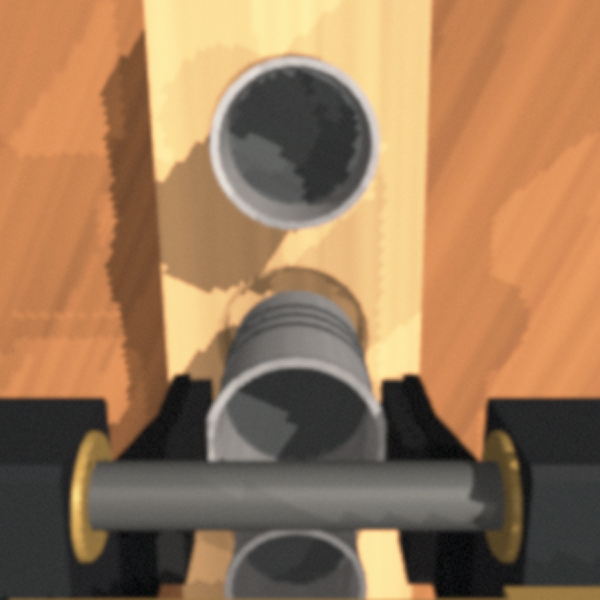

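play_rows:
  moves:
    - [0.001,0,0.006,0]
    - [0.001,0,0.013,0]
    - [0.001,0,0.02,0]
    - [0.001,0,0.026,0]
    - [0.001,0,0.028,0]
    - [0.001,0,0.028,0]

```text
clock: 14.65
ee_pos: [0.4937, 0.0453, 0.0375]
eef_rot: [-1.689, -2.647, 0.001]
ft_force: [0.1, -1.0, -0.4]
gripper_width: 0.453
```

```bash
python3 - <<'E'
from h import *
to(.4956,.0461,.036,115)
im=camera('wrist');save('w17.png',im[60:360,130:430],2)
to(.4956,.0461,.036,115);print(sense()['ft_force'])
E
```

```text
clk 14.65 p [0.4937 0.0453 0.0375] hd 114.92 tilt -1.0 | move [-0.      0.0021  0.0015] yaw -0.08
clk 14.7 p [0.4941 0.0454 0.038 ] hd 114.92 tilt -1.0 | move [0.     0.0017 0.002 ] yaw -0.08
[-0.13261237 -0.21538024 -0.43135878]
```

View pics/w17.png

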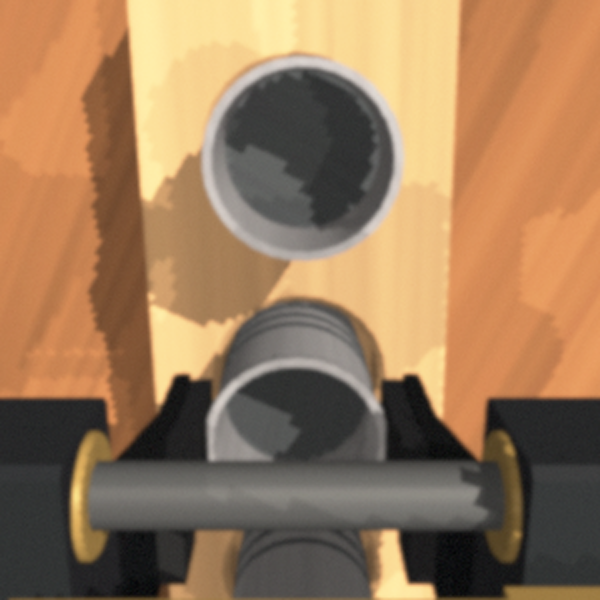

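Cup is in the well, with no contact force. I'll nudge it down, then release.

play_rows:
  moves:
    - [0,0.001,0.0015,0]
    - [0,0.001,0.0025,0]
    - [0,0.001,0.0025,0]

```text
clock: 14.95
ee_pos: [0.4954, 0.0458, 0.0359]
eef_rot: [1.69, 2.648, 0.0]
ft_force: [1.0, -0.4, -1.3]
gripper_width: 0.452
```

play_rows:
  moves:
    - [0,0,0,0]
    - [0,0,0,0]
    - [0,0,0,0]
    - [0,0,0,0]
    - [0,0,0,0]
    - [0,0,0,0]
  jaw: 0.075

```text
clock: 15.45
ee_pos: [0.4953, 0.0457, 0.036]
eef_rot: [1.69, 2.648, 0.0]
ft_force: [-0.8, 0.5, 0.4]
gripper_width: 0.807
```

play_rows:
  moves:
    - [0,0,-0.02,0]
    - [0,0,-0.05,0]
    - [0,0,-0.085,0]
    - [0,0,-0.12,0]
    - [0,0,-0.16,0]
    - [0,0,-0.18,0]
    - [0,0,-0.18,0]

```text
clock: 16.03
ee_pos: [0.4977, 0.0463, 0.221]
eef_rot: [1.686, 2.643, 0.006]
ft_force: [0.5, 0.5, -0.3]
gripper_width: 0.859
```

```bash
python3 - <<'E'
from h import *
to(.484,-.185,.25,70)
im=camera('wrist');save('w18.png',im[60:360,130:430],2)
E
```

```text
clk 16.03 p [0.4977 0.0463 0.221 ] hd 114.92 tilt -0.99997 | move [-0.204  -0.1097 -0.029 ] yaw 44.92
```

View pics/w18.png

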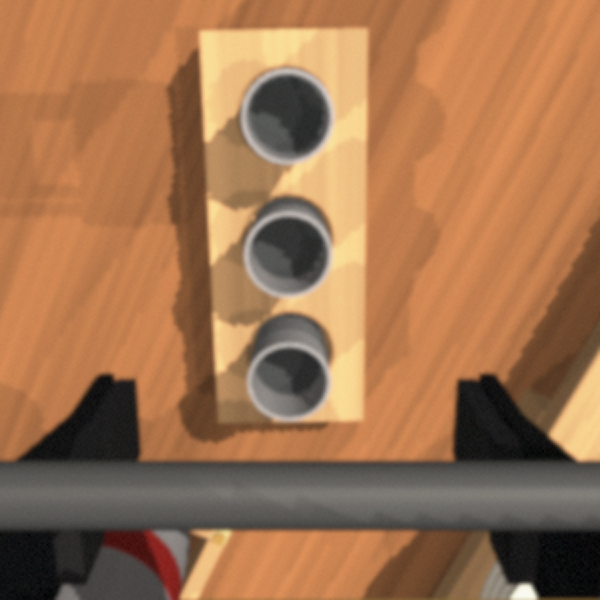

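All three cups stand in the stand with equal lips. The caddy is next.

play_rows:
  moves:
    - [-0.204,-0.11,-0.03,45]
    - [-0.204,-0.11,-0.03,45]
    - [-0.204,-0.11,-0.03,45]
    - [-0.204,-0.11,-0.03,45]
    - [-0.204,-0.11,-0.03,45]
    - [-0.204,-0.11,-0.03,45]
    - [-0.204,-0.11,-0.03,45]
    - [-0.204,-0.11,-0.03,45]

```text
clock: 16.75
ee_pos: [0.4805, -0.1873, 0.2445]
eef_rot: [-2.578, -1.792, 0.001]
ft_force: [0.4, 0.8, -0.7]
gripper_width: 0.861
```

play_rows:
  moves:
    - [0,0,0,0]
    - [0,0,0,0]
    - [0,0,0,0]
  jaw: 0.087

```text
clock: 17.0
ee_pos: [0.4816, -0.1843, 0.2455]
eef_rot: [-2.571, -1.804, 0.0]
ft_force: [-0.2, 0.4, -0.1]
gripper_width: 0.973
```

```bash
python3 - <<'E'
from h import *
to(.484,-.185,.25,70)
ci=camera_info('wrist')
im=camera('wrist');save('w19.png',im[60:360,130:430],2)
to(.484,-.185,.25,70)
im=camera('side');save('s19.png',im[100:250,200:400],4)
cs=camera_info('side');s,p,M,h=st()
for y in (-.0435,.0435):
  for dz in (0,-.02,-.03): print(y,dz,((proj(cs,p+M@[0,y,dz])-[200,100])*4).round())
print('exp',(proj(ci,[.484,-.185,.164])-[130,60])*2, sense()['q'])
E
```

```text
clk 17.0 p [ 0.4816 -0.1843  0.2455] hd 70.11 tilt -1.0 | move [ 0.0002  0.0025 -0.0045] yaw 0.11
clk 17.05 p [ 0.4816 -0.1845  0.2457] hd 70.08 tilt -1.0 | move [ 0.0004  0.0025 -0.0043] yaw 0.08
-0.0435 0 [435. 303.]
-0.0435 -0.02 [436. 280.]
-0.0435 -0.03 [437. 268.]
0.0435 0 [314. 256.]
0.0435 -0.02 [314. 233.]
0.0435 -0.03 [314. 221.]
exp [301.90749682 292.89785675] [ 0.79457658  0.06917608 -0.53682358  1.68602614  0.03591684  1.39638467
 -0.09559845]
```

View pics/w19.png

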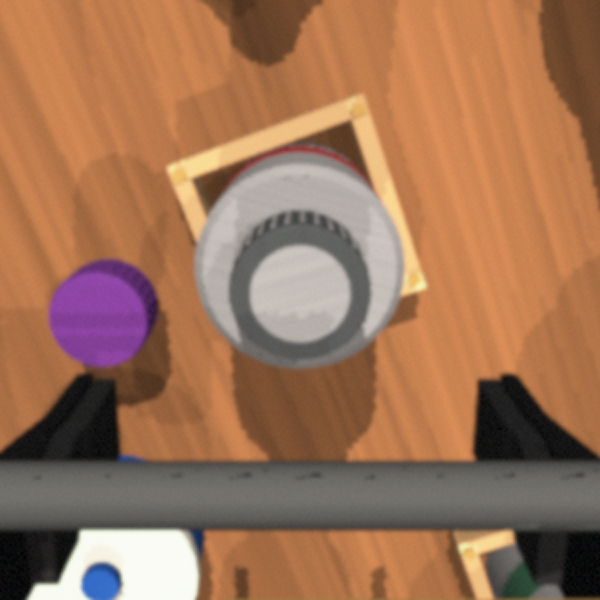

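View pics/s19.png

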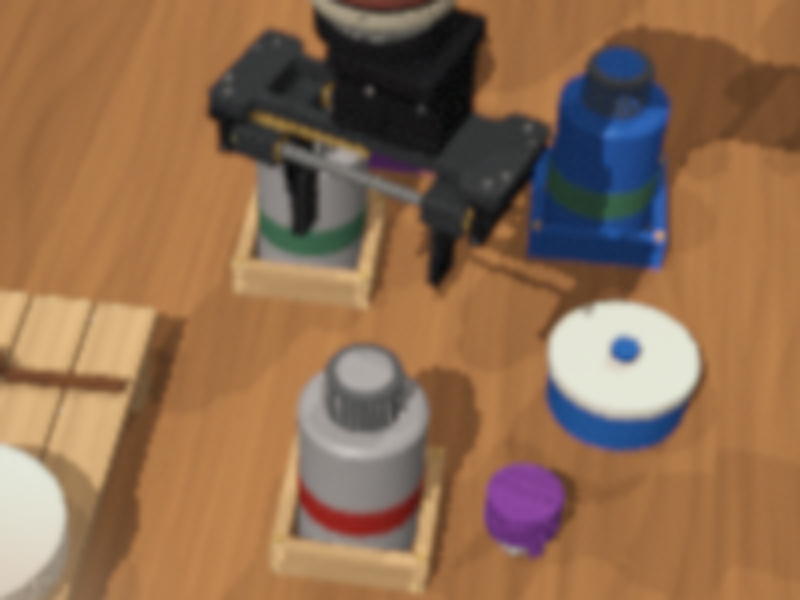

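play_rows:
  moves:
    - [0,0.002,0.025,0]
    - [0,0.002,0.055,0]
    - [0,0.002,0.075,0]
    - [0,0.002,0.095,0]
    - [0,0.002,0.105,0]
    - [0,0.002,0.105,0]
    - [0,0.002,0.105,0]

```text
clock: 17.68
ee_pos: [0.4835, -0.1861, 0.1413]
eef_rot: [-2.574, -1.801, -0.0]
ft_force: [0.2, -0.0, -0.5]
gripper_width: 0.997
```

```bash
python3 - <<'E'
from h import *
to(.484,-.185,.13,70)
ci=camera_info('wrist')
im=camera('wrist');save('w20.png',im[60:360,130:430],2)
to(.484,-.185,.13,70);print(sense()['ft_force'],sense()['ft_torque'])
im=camera('side');save('s20.png',im[100:250,200:400],4)
E
```

```text
clk 17.68 p [ 0.4835 -0.1861  0.1413] hd 69.96 tilt -1.0 | move [0.0012 0.0001 0.0113] yaw -0.04
clk 17.73 p [ 0.484  -0.1863  0.142 ] hd 69.95 tilt -1.0 | move [ 0.0012 -0.0005  0.012 ] yaw -0.05
[-0.3871627  -0.40055514  0.19039043] [-0.00593827 -0.10405921  0.00516244]
```

View pics/w20.png

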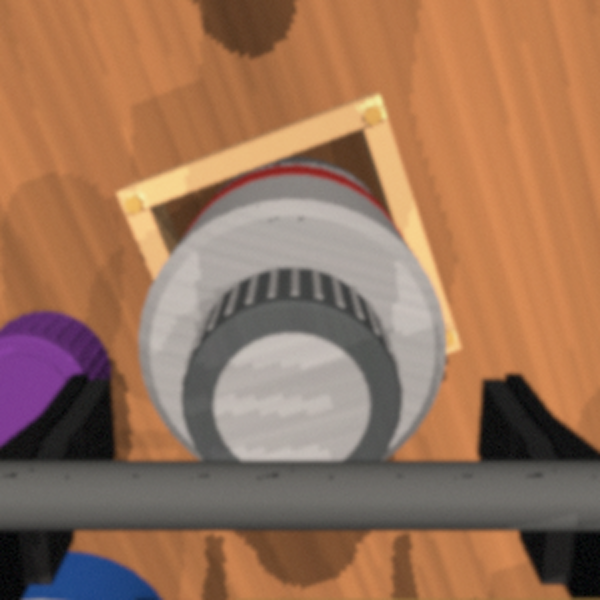

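View pics/s20.png

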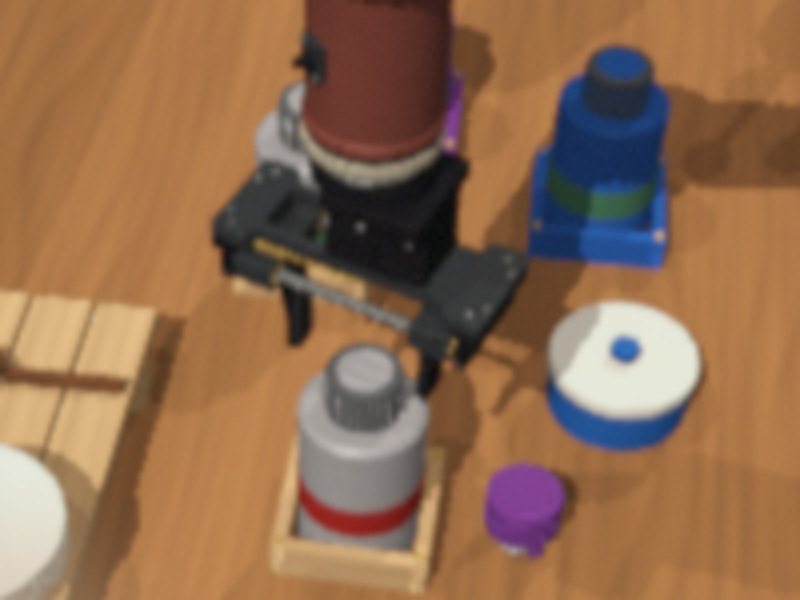

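```bash
python3 - <<'E'
from h import *
ci=camera_info('wrist');s,p,M,h=st();print(p)
for dx in (0,.002):
  q=p+M@[dx,0,0]; q[2]=.164
  print(dx,(proj(ci,q)-[130,60])*2, [((proj(ci,q+M@[a,b,0])-[130,60])*2).round() for a,b in ((.027,0),(0,.027),(0,-.027))])
E
```

```text
[ 0.48422824 -0.18645963  0.14230252]
0 [294.72755285 407.44473918] [array([295., 301.]), array([405., 407.]), array([184., 407.])]
0.002 [294.7272092  399.89144122] [array([295., 293.]), array([405., 400.]), array([184., 400.])]
```

play_rows:
  moves:
    - [0.0005,-0.0006,0.006,0]
    - [0.0005,-0.0006,0.012,0]
    - [0.0005,-0.0006,0.013,0]
    - [0.0005,-0.0006,0.013,0]

```text
clock: 18.12
ee_pos: [0.4826, -0.1855, 0.1274]
eef_rot: [-2.574, -1.8, 0.001]
ft_force: [-0.6, 0.1, -1.4]
gripper_width: 0.999
```

play_rows:
  moves:
    - [0,0,0,0]
    - [0,0,0,0]
    - [0,0,0,0]
    - [0,0,0,0]
    - [0,0,0,0]
    - [0,0,0,0]
    - [0,0,0,0]
  jaw: 0.0
  squeeze: 30

```text
clock: 18.7
ee_pos: [0.483, -0.1856, 0.1279]
eef_rot: [2.575, 1.8, 0.0]
ft_force: [0.2, -0.0, -0.1]
gripper_width: 0.613
```

```bash
python3 - <<'E'
from h import *
to(.484,-.185,.13,70);s=sense();print(s['gripper_width'],s['ft_force'],s['ft_torque'],s['tau'][6])
im=camera('wrist');save('w21.png',im[60:360,130:430],2)
im=camera('side');save('s21.png',im[100:250,200:400],4)
E
```

```text
clk 18.7 p [ 0.483  -0.1856  0.1279] hd 69.92 tilt -1.0 | move [ 0.001   0.0007 -0.0021] yaw -0.08
0.6131911901298055 [ 0.20986807 -0.01327065 -0.12958976] [-0.00461892 -0.02738202 -0.01946198] 0.0009900367876980454
```

View pics/w21.png

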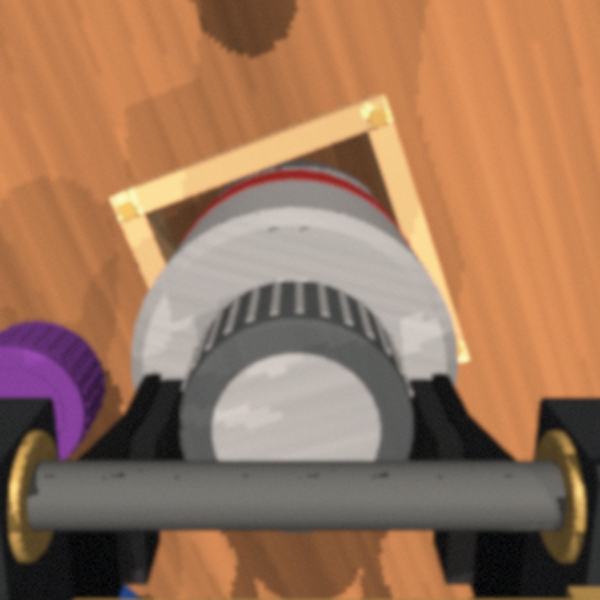

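View pics/s21.png

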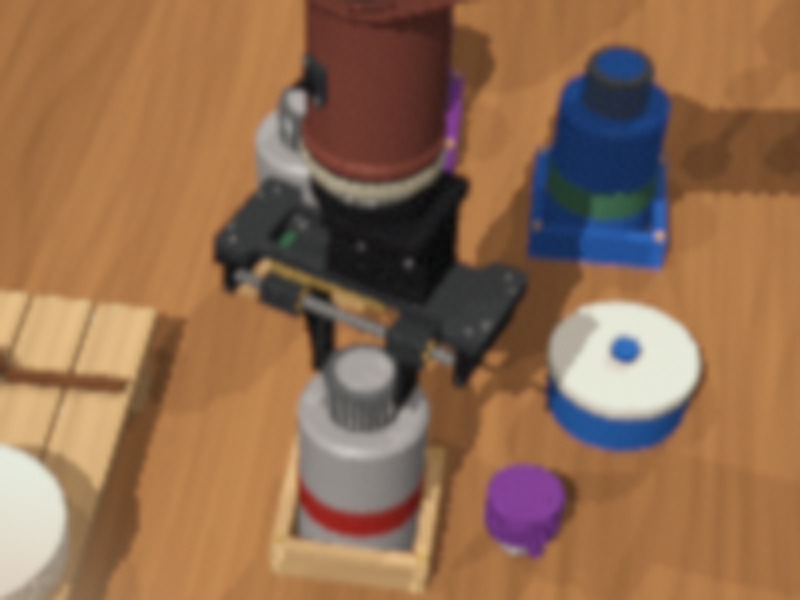

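play_rows:
  moves:
    - [0,0,0,0]
    - [0,0,0,5]
    - [0,0,0,10]
    - [0,0,0,15]
    - [0,0,0,20]
    - [0,0,0,24]
    - [0,0,0,24]

```text
clock: 19.38
ee_pos: [0.483, -0.1856, 0.128]
eef_rot: [2.895, 1.221, 0.0]
ft_force: [0.3, 0.0, 0.4]
gripper_width: 0.605
```

```bash
python3 - <<'E'
from h import *
to(.484,-.185,.13,70);s=sense();print(s['gripper_width'],s['ft_force'],s['ft_torque'],s['tau'][6])
im=camera('wrist');save('w22.png',im[60:360,130:430],2)
E
```

```text
clk 19.38 p [ 0.483  -0.1856  0.128 ] hd 45.73 tilt -1.0 | move [ 0.0011  0.0002 -0.002 ] yaw -24.27
0.6045556814681272 [0.30916804 0.02962136 0.37281412] [-0.03362002 -0.05141018  0.03147299] -1.6737502813339233
```

View pics/w22.png

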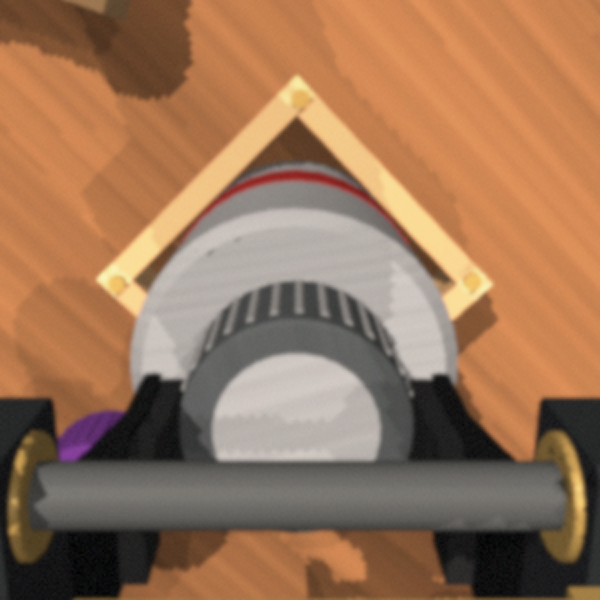

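play_rows:
  moves:
    - [0,0,0,-5]
    - [0,0,0,-10]
    - [0,0,0,-15]
    - [0,0,0,-20]
    - [0,0,0,-20]

```text
clock: 19.85
ee_pos: [0.483, -0.1857, 0.128]
eef_rot: [2.63, 1.718, 0.0]
ft_force: [-0.0, 0.6, 0.8]
gripper_width: 0.609
```

```bash
python3 - <<'E'
from h import *
to(.484,-.185,.13,70);s=sense();print(s['gripper_width'],s['ft_force'],s['ft_torque'],s['tau'][6])
im=camera('wrist');save('w23.png',im[60:360,130:430],2)
E
```

```text
clk 19.85 p [ 0.483  -0.1857  0.128 ] hd 66.3 tilt -1.0 | move [ 0.001   0.0006 -0.002 ] yaw -3.7
0.6085755004835216 [-0.00846082  0.56706056  0.8048888 ] [-0.00066815 -0.00120459  0.08693763] 1.9493566453456879
```

play_rows:
  moves:
    - [0,0,0,-7]
    - [0,0,0,-14]
    - [0,0,0,-21]
    - [0,0,0,-25]
    - [0,0,0,-25]

```text
clock: 20.32
ee_pos: [0.483, -0.1858, 0.1278]
eef_rot: [-2.203, -2.239, -0.001]
ft_force: [0.3, -0.5, -1.0]
gripper_width: 0.605
```

```bash
python3 - <<'E'
from h import *
to(.484,-.185,.13,70);s=sense();print(s['gripper_width'],s['ft_force'],s['ft_torque'],s['tau'][6])
im=camera('wrist');save('w24.png',im[60:360,130:430],2)
E
```

```text
clk 20.32 p [ 0.483  -0.1858  0.1278] hd 90.93 tilt -1.0 | move [ 0.0007  0.001  -0.0022] yaw 20.93
0.605437250657068 [ 0.25193783 -0.45542769 -1.02389332] [ 0.02054189 -0.31727003 -0.55484102] 2.427290752530098
```

View pics/w24.png

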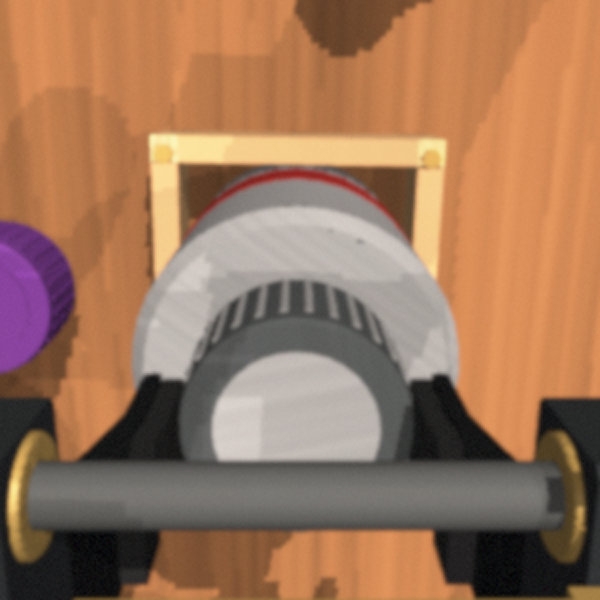

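```bash
python3 - <<'E'
import cv2,numpy as np
ims=[cv2.imread(f'pics/w{i}.png')[265:365,180:420] for i in (21,22,23,24)]
cv2.imwrite('pics/flutes.png',np.vstack([cv2.resize(i,None,fx=1.4,fy=1.4) for i in ims]))
E
```

```text
(no output)
```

View pics/flutes.png

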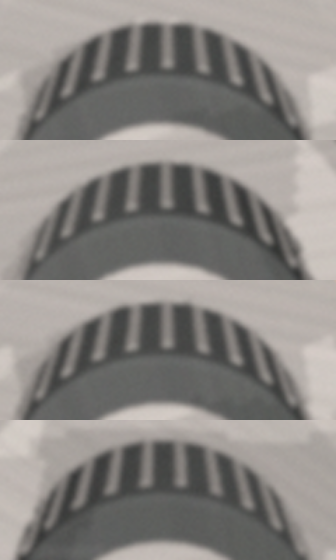

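The flute positions against the fingers hold the answer. Turning +24° (clockwise from above) carried the cap along without slip. Turning 21° past zero the other way slipped by half a flute, so that side has the short stop. Clockwise frees it.

play_rows:
  moves:
    - [0,0,0,0]
    - [0,0,0,7]
    - [0,0,0,14]
    - [0,0,0,21]
    - [0,0,0,28]
    - [0,0,0,35]
    - [0,0,0,42]
    - [0,0,0,42]
  squeeze: 40

```text
clock: 21.03
ee_pos: [0.4829, -0.1855, 0.1279]
eef_rot: [2.865, 1.29, -0.0]
ft_force: [-0.0, -0.3, -0.1]
gripper_width: 0.604
```

```bash
python3 - <<'E'
from h import *
to(.484,-.185,.13,70);s=sense();print(s['gripper_width'],s['ft_force'],s['ft_torque'],s['tau'][6])
im=camera('wrist');save('w25.png',im[60:360,130:430],2)
E
```

```text
clk 21.03 p [ 0.4829 -0.1855  0.1279] hd 48.47 tilt -1.0 | move [ 0.0011  0.0005 -0.0021] yaw -21.53
0.6040611365527482 [-0.03650815 -0.26729853 -0.11197293] [-0.07464687 -0.05653815 -0.01802197] -2.8516045957803726
```

play_rows:
  moves:
    - [0,0,0,7]
    - [0,0,0,14]
    - [0,0,0,21]
    - [0,0,0,28]
    - [0,0,0,35]
    - [0,0,0,42]
    - [0,0,0,42]
    - [0,0,0,42]

```text
clock: 21.75
ee_pos: [0.4829, -0.1856, 0.1278]
eef_rot: [-3.135, -0.2, 0.0]
ft_force: [-0.1, 0.7, -0.1]
gripper_width: 0.606
```

```bash
python3 - <<'E'
from h import *
to(.484,-.185,.13,70);s=sense();print(s['gripper_width'],s['ft_force'],s['ft_torque'],s['tau'][6],s['q'])
im=camera('wrist');save('w26.png',im[60:360,130:430],2)
ims=[cv2.imread(f'pics/w{i}.png')[265:365,180:420] for i in (24,25,26)]
cv2.imwrite('pics/flutes2.png',np.vstack([cv2.resize(i,None,fx=1.4,fy=1.4) for i in ims]))
E
```

```text
clk 21.75 p [ 0.4829 -0.1856  0.1278] hd 7.28 tilt -1.0 | move [ 0.0012 -0.0004 -0.0022] yaw -62.72
0.6058747981797192 [-0.10765222  0.68043979 -0.05664405] [ 0.04517791  0.02393966 -0.0038302 ] -0.9363002143800259 [ 0.69838755  0.14386429 -0.45107608  1.85283468  0.06830956  1.16024645
 -1.21960609]
```

View pics/flutes2.png

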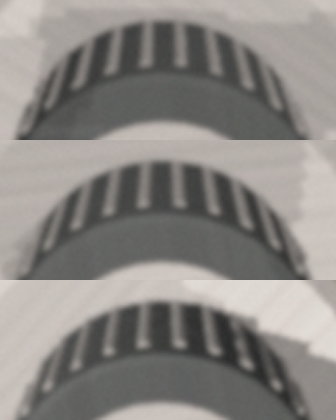

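No slip on the clockwise turn. I'll make a gentle test lift.

play_rows:
  moves:
    - [0,0,-0.003,0]
    - [0,0,-0.006,0]
    - [0,0,-0.01,0]
    - [0,0,-0.01,0]

```text
clock: 22.13
ee_pos: [0.4834, -0.1858, 0.1389]
eef_rot: [3.135, 0.191, 0.002]
ft_force: [-0.7, -0.7, -1.1]
gripper_width: 0.608
```

```bash
python3 - <<'E'
from h import *
to(.484,-.185,.13,70);s=sense();print(s['gripper_width'],s['ft_force'],s['ft_torque'],s['tau'][6])
im=camera('wrist');save('w27.png',im[60:360,130:430],2)
E
```

```text
clk 22.13 p [ 0.4834 -0.1858  0.1389] hd 6.98 tilt -1.0 | move [ 0.0006 -0.0008  0.0089] yaw -63.02
0.6079901973223838 [-0.71844153 -0.73648905 -1.06179198] [ 4.06094230e-05 -5.02968011e-02 -1.50627952e-02] 0.07568824337795377
```

View pics/w27.png

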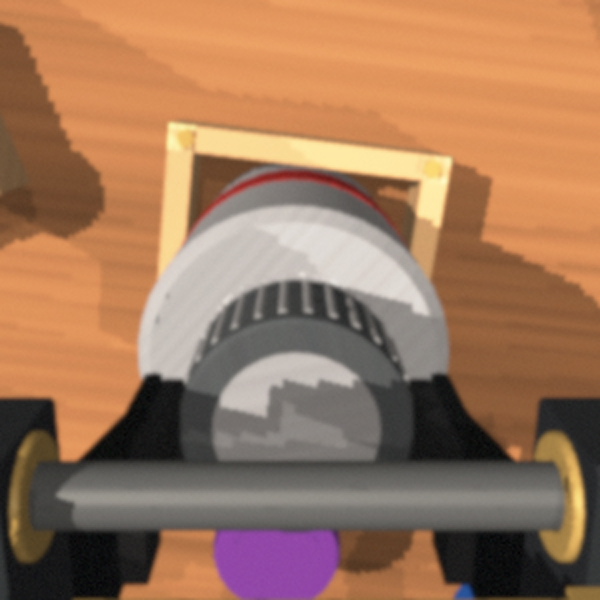

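play_rows:
  moves:
    - [0,0,-0.015,0]
    - [0,0,-0.035,0]
    - [0,0,-0.06,0]
    - [0,0,-0.085,0]
    - [0,0,-0.11,0]
    - [0,0,-0.125,0]
    - [0,0,-0.125,0]

```text
clock: 22.77
ee_pos: [0.4845, -0.186, 0.2665]
eef_rot: [3.133, 0.19, 0.008]
ft_force: [1.2, -0.1, -0.7]
gripper_width: 0.604
```

play_rows:
  moves:
    - [0.015,-0.004,0,0]
    - [0.035,-0.008,0,0]
    - [0.06,-0.012,0,0]
    - [0.085,-0.016,0,0]
    - [0.1,-0.02,0,0]
    - [0.1,-0.02,0,0]
    - [0.1,-0.02,0,0]
    - [0.1,-0.02,0,0]

```text
clock: 23.43
ee_pos: [0.579, -0.1541, 0.262]
eef_rot: [-3.136, -0.189, 0.002]
ft_force: [0.1, 0.3, -1.1]
gripper_width: 0.606
```

play_rows:
  moves:
    - [0,0,0,0]
    - [0,0,0,0]
    - [0,0,0,0]
    - [0,0,0,0]
    - [0,0,0,0]
    - [0,0,0,0]
    - [0,0,0,0]
    - [0,0,0,0]

```text
clock: 24.1
ee_pos: [0.5798, -0.1538, 0.2629]
eef_rot: [-3.136, -0.189, -0.0]
ft_force: [-0.2, -0.2, -1.2]
gripper_width: 0.603
```

```bash
python3 - <<'E'
from h import *
to(.484,-.185,.26);s=sense();print(s['gripper_width'],s['ft_force'],np.abs(s['joint_velocities']).max())
save('s30.png',camera('side')[100:400,180:400],2.6667 if 0 else 2)
save('t30.png',camera('top')[100:300,110:390],2.8)
im=camera('wrist');save('w30.png',im)
E
```

```text
clk 24.1 p [ 0.5798 -0.1538  0.2629] hd 6.91 tilt -1.0 | move [-0.0989  0.0194  0.0029] yaw 0
0.603466536732555 [-0.22571255 -0.16572422 -1.16938537] 0.001787771527274986
```

View pics/s30.png

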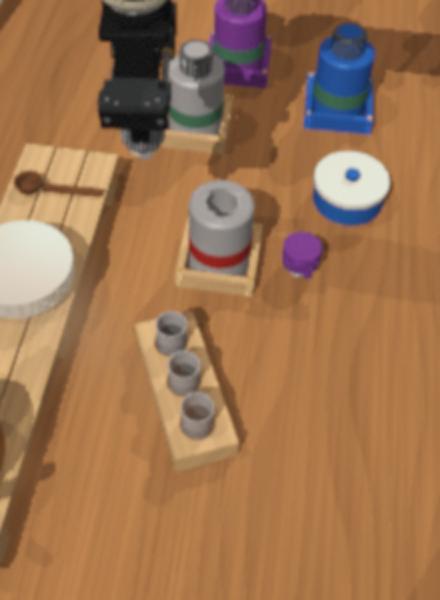

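View pics/t30.png

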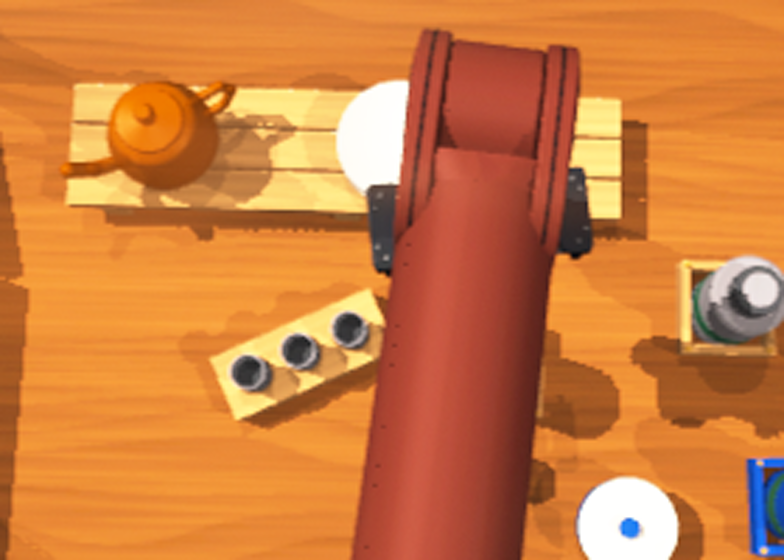

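View pics/w30.png

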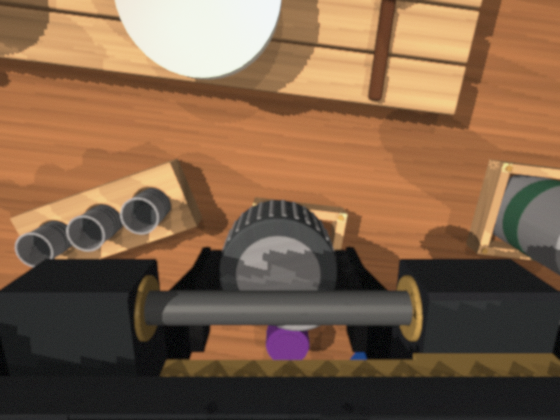

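The side view shows the caddy's mouth open at crop (222,203) and all three cups seated. The cap is in the gripper, to the side and above. The arm is still.

```bash
python3 -c "
from h import *
print(finish_job())"
```

```text
the job is handed in; nothing more can be done
None
```

The job is handed in at about 24 s of the 61 s allowed. Both loose cups stand in the stand, and the red-banded caddy's cap is off and held in the gripper. `finish_job()` gives no verdict, so what follows rests on my own checks.

- **Cups:** The one nearer the robot went into the end well and the other into the middle well. The last wrist and side pictures show all three cups upright with lips level. I let both go before moving to the caddy.
- **Cap direction:** It comes free clockwise, seen from above. Turning it 24° clockwise carried the cap along with no slip against the fingers. Turning it 21° past the start the other way hit a stop and slipped by half a flute.
- **Lift:** I then turned it clockwise to about 69° from locked, and it lifted off with only its own weight on the wrist.
- **Final state:** The cap is held at 40 N. It is about 0.10 m to the side of the caddy's axis and, worked out from the TCP height, about 0.15 m above the rim. Joint speeds were below 0.002 rad/s. The caddy's mouth is open, and the force reading (about 1.2 N) is just the cap's weight.
- **Other things:** I never touched the teapot, saucers, coaster box, scoop, purple cap or the other caddies. In the last pictures they all looked to be in place; I did not measure them.

Two readings disagreed, and I worked around both. The side and top cameras differed by about 5 mm, so I used the wrist camera for the final alignment. The fingertips also looked 10–25 mm higher than the stated TCP, so I gripped low.

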